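# Pack two beech wedges head to tail in the toolbox tray

## Robot

A 6-joint arm with a two-finger parallel gripper is mounted at the origin on the work surface. World frame = base frame: x ahead of the robot, y to its left, z up, the work surface at z = 0. Lengths are in mm, angles in degrees, forces in N, time in s.
With the tool pointing down it reaches from about 300 to 850 mm from the base axis. Payload 4.2 kg.
Tool frame: the origin (TCP) lies midway between the tips of the shut fingers; the grasp point (between the pads) lies 19 mm behind it (env.grip_depth is the distance from the TCP to the grasp point, in mm); z points along the fingers, y is the line along which they close (so a half turn about z gives the same grasp; the last joint's range is limited). The gripper opens to 91 mm and grips with 3 to 60 N. Pads are 32 mm wide; open, the fingers measure 118 mm over their backs; the gripper's body (76 mm by 178 mm) begins 60 mm behind the grasp point.
Start: joints at [-66.75, 18.312, 89.639, -0, 72.044, -1.146], TCP at [237.509, -523.674, 193.776] pointing down, gripper open.
Joint ranges: [-177.97, 177.97], [-48.28, 115.42], [12.27, 149.76], [-77.06, 257.06], [2.81, 150.46], [-146.56, 146.56]. Speed limits (degrees/s): [147.25, 147.25, 180, 180, 180, 180].

## Interface

Orientations are given as [roll, pitch, yaw] about the fixed x, y, z axes, in that order (R = Rz(yaw) Ry(pitch) Rx(roll)).
In Python, from workcell import env, eyes gives the robot as it stands.
- The arm moves only by the tool send_rows, never from a script. Its argument "motion" is a list of rows, each a list of 7 numbers: the shift along the world's x, y, z normalised to -1 to 1, where 1 is 0.5 m, then the turn, a rotation vector about the world's x, y, z normalised to -1 to 1, where 1 is 60 degrees, then the opening, from -1 (shut) to 1 (fully open). A call has 1 to 20 rows; each row is the pose to reach, as a shift and turn from the pose commanded when the call began; what a row does not reach only later rows make up. A row lasts 1/8 s, in which the tool goes at most 62.5 mm and 10.7 degrees, less where a joint would pass 70% of its speed; a pose out of reach is approached as far as the arm can. A call with a number of a shift or a turn outside -1 to 1 is refused whole. A call with a gripper value outside its range is refused whole. The fingers move at their own pace and stop on an object; "squeeze" is the grip in N (left out, the last holds). Time passes only in rows, so rows that repeat a pose let the fingers close. It gives the time, the measured TCP pose, the force, the opening and the grip force at its end, in the units of the state.
- env.state(): the state, without advancing time (a new reading comes with each control period).
- eyes.grab_frame(name): name is "scene" or "top" or "wrist"; returns a dict with "pixels" (384x512x3 uint8, red, green, blue), "depth" (384x512 float32, mm along the optical axis (not along the pixel's ray), 0 where there is no reading), "fx", "fy", "cx", "cy" (pixels), "R" (3x3) and "t" (3): a world point X has camera coordinates R X + t; the wrist camera has in their place "T_tool_cam" (4x4, takes a point from camera to tool coordinates, whose origin is the TCP and whose axes are the flange's). Camera axes: x right, y down, z forward; pixel columns grow to the right and rows downward; lengths in mm; the calibration is good to about 2 mm. A picture is of the moment at which its call begins: read the wrist's pose just before it.
- env.job_done(): hands the job in; it is judged then, once.
The state is a dict: "time_s": time; "qpos": joint angles; "qvel": joint speeds; "effort": joint torques, N m; "ee_pos": TCP position; "ee_rot": TCP orientation; "force": force on the tool from outside, world axes, zero at the start; "torque": the same for the moment, N m; "gripper_width": finger opening in mm; "gripper_force": force on a finger pad.
Only numpy, scipy, OpenCV 4.12 (cv2) and the standard library are available. Lean on these libraries where they do the work, as an engineer would, in place of code of your own. Each camera call takes 0.05 s, during which the arm holds its last target. There are 200 camera calls.

## Task

Pack the two beech wedges into the empty bay of the toolbox's lift-out tray so that together they make one level rectangular block that fits under the toolbox lid: one lying on its flat sole on the bottom of the bay, and the other turned upside down on top of it with its thick end over the first one's thin end, ends and sides in line and its flat sole level on top. Either wedge may be the lower one and the pair may point either way along the bay. Let go of them there, and leave the tyre gauge, funnel, bowl and wiper arms where they are.

Things in the scene. Friction and masses are not known exactly. Their poses are not given: they have to be found in the camera images.
- wedge_a: One of two identical solid beech wedges: 140 mm long, 44 mm wide (parallel sides), 50 mm high at the square heel, 10 mm at the thin end, 0.13 kg, mass centre 54 mm from the heel, 17 mm off the sole. Origin: centre of the flat sole; x to the thin end, y across, z from sole to slope. Starts flat on its sole, thin end pointing to world -x (back) within 40 degrees. Stands steadily on its heel.
- wedge_b: The other of two identical solid beech wedges: 140 mm long, 44 mm wide (parallel sides), 50 mm high at the square heel, 10 mm at the thin end, 0.13 kg, mass centre 54 mm from the heel, 17 mm off the sole. Origin: centre of the flat sole; x to the thin end, y across, z from sole to slope. Starts flat on its sole, thin end pointing to world -x (back) within 40 degrees. Stands steadily on its heel.
- wedge_a_heel (a point): Point at the middle of the thick-end edge of this wedge's sole, 70 mm from the sole's centre; axes as the wedge.
- wedge_a_thin (a point): Point at the middle of the thin-end edge of this wedge's sole, 70 mm from the sole's centre; axes as the wedge.
- wedge_b_heel (a point): Point at the middle of the thick-end edge of this wedge's sole, 70 mm from the sole's centre; axes as the wedge.
- wedge_b_thin (a point): Point at the middle of the thin-end edge of this wedge's sole, 70 mm from the sole's centre; axes as the wedge.
- tray_bay (a point): Centre of the floor of the empty bay for the wedges, 3 mm above the bench; x along the bay (152 mm clear), y across it (56 mm clear), z up. Its walls are 3 mm thick and rise 20 mm above its floor, so the packed block (60 mm high) sticks up out of it. x lies within 23 degrees of world +x.
- tray: Blue sheet-steel lift-out tray, 344 mm long (x) x 131 mm wide (y) x 23 mm high, fixed on the bench. Origin: centre of its underside; x along it, away from the robot, z up. The toolbox stands clear to its right. The empty bay is its far left quarter (centre x +93, y +34.5 mm); sockets, tops up to 35 mm above the bench, stand in the near left bay; the right half is one long bay with the tyre gauge.
- gauge: Bystander: chrome pencil tyre gauge, 138 mm long, 15 mm thick at most, lying on the floor of the tray's long right bay, below its rim. Origin: under its middle; x along it.
- funnel: Bystander: black plastic funnel standing mouth down, 124 mm across, 145 mm high. Origin: centre of its underside.
- bowl: Bystander: white ceramic bowl with spare end caps, 112 mm across, 45 mm high. Origin: centre of its underside.
- wipers: Bystander: two folded wiper arms bundled side by side, 350 mm long (y), 92 mm wide (x), 20 mm high, lying beyond the work. Origin: centre of its underside.
Mind the look-alikes: they are no part of the job. Leave any blue look-alike of the wedge_a alone.

How it is judged:
By the outcome, as a careful person would: the job done as asked, in the order asked, and still so for the second after the job is handed in, with the robot touching nothing.
It also fails if it takes over 72 s, if anything falls off the work surface, if the arm or the gripper's body presses on something with over 40 N, if the wrist force passes 120 N, or if a joint passes its speed limit or range.

## Working session

There is one attempt and no reset: what is moved stays moved. The work goes in short steps, Python scripts to look and compute and a tool call to move; the robot and the scene stay as the last step left them, time stands still between calls to the robot, and variables do not carry over. Pictures are saved under pics/ and viewed, at most 10 in all, crops included, and the job is handed in when it is done.

Besides the shell and the picture viewer there is one more tool, called after "Emit:" by a JSON object that holds its "api" and its "payload", one argument or row to a line. send_rows: Moves the arm, as the interface text tells. Its arguments: {"type":"object","properties":{"motion":{"type":"array"},"squeeze":{"type":"number"}},"required":["motion"]}

```bash
ls; mkdir -p pics; python3 - <<'E'
from workcell import env, eyes
import cv2,numpy as np,pickle
print(env.state())
for n in ("scene","top"):
    f=eyes.grab_frame(n); pickle.dump(f,open(f'{n}.pkl','wb'))
    print(n,f['fx'],f['cx'],f['cy'],np.round(f['R'],3).tolist(),np.round(f['t'],1))
    cv2.imwrite(f'pics/{n}0.png',cv2.resize(f['pixels'][:,:,::-1],(768,576)))
E
```

```text
pics
{'time_s': 0.0, 'qpos': array([-6.67507392e+01,  1.83530233e+01,  8.97074257e+01, -2.40609700e-03,
        7.20419529e+01, -1.14952766e+00]), 'qvel': array([ 0.00878156,  0.01290237,  0.06578381,  0.03437311,  0.09455588,
       -0.03029979]), 'effort': array([-1.21140372e-03, -4.12459731e+01, -2.31971204e+01,  7.24171568e-02,
        4.57387569e-02, -1.30706981e-04]), 'ee_pos': array([ 237.2660394 , -523.17363361,  192.89953482]), 'ee_rot': array([-1.79897573e+02,  2.32733550e-04,  2.43995325e+01]), 'force': array([-0.3927927 , -0.34620282, -0.51668938]), 'torque': array([ 0.00107628,  0.0180791 , -0.01214607]), 'gripper_force': 0.0, 'gripper_width': 91.32269112571463}
scene 424.8803481024242 252.06752576473016 196.59561897709014 [[-0.563, 0.826, -0.005], [0.708, 0.48, -0.519], [-0.426, -0.296, -0.855]] [ 257.1 -385.1 1791.5]
top 423.555641429676 254.18037923329638 195.41864607134002 [[-0.016, -1.0, -0.012], [-0.994, 0.018, -0.104], [0.105, 0.01, -0.994]] [  65.3  525.9 1289.5]
```

View pics/top0.png

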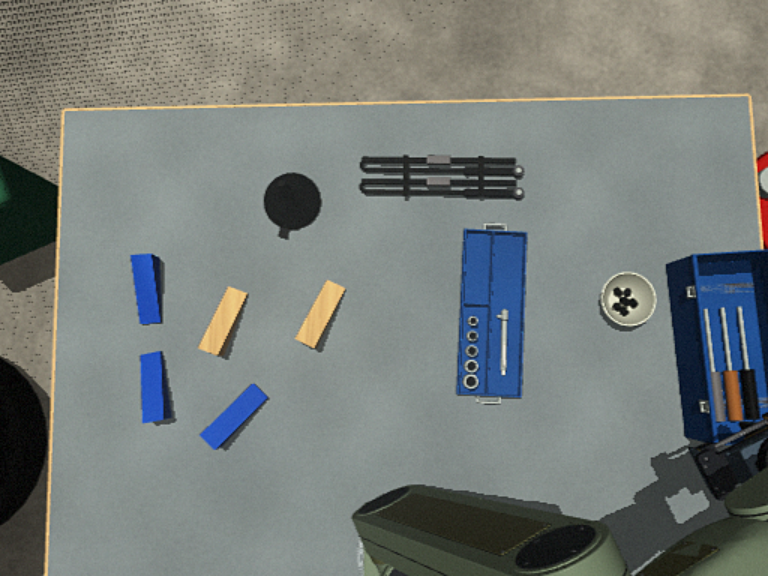

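View pics/scene0.png

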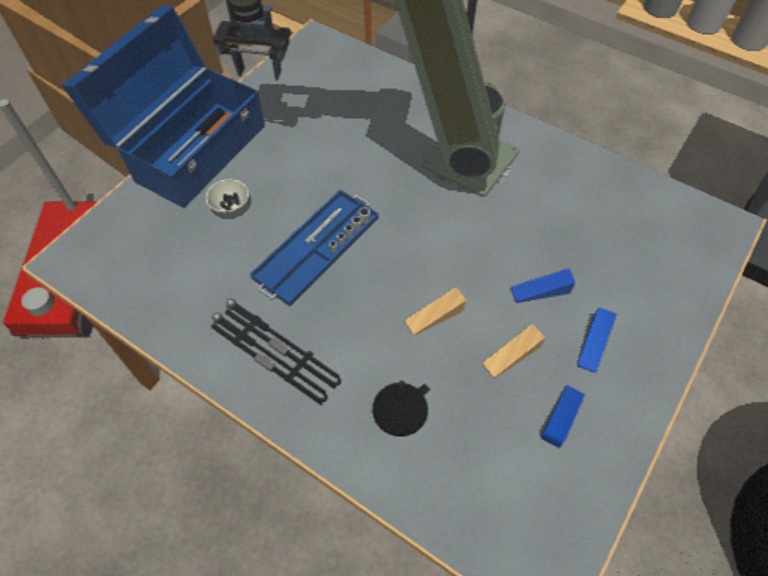

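Top view (768×576 picture): the beech wedges are at (223,321) and (320,315). Three blue wedges, at (147,289), (152,387) and (235,416), are look-alikes by their colour and I will leave them. The tray is at (492,313), with its empty bay at the far left, around (478,268). Next I'll measure poses and take a confirming crop.

```bash
cat > h.py <<'E'
import cv2,numpy as np,pickle
from workcell import env,eyes
def world(f):
    v,u=np.mgrid[:384,:512]; d=f['depth'].astype(float)
    c=np.stack([(u-f['cx'])/f['fx']*d,(v-f['cy'])/f['fy']*d,d],-1)
    return (c-f['t'])@np.array(f['R'])   # R^T (c-t)
def blobs(f,lo,hi,amin=150):
    hsv=cv2.cvtColor(f['pixels'],cv2.COLOR_RGB2HSV)
    n,l,s,c=cv2.connectedComponentsWithStats(cv2.inRange(hsv,lo,hi))
    return [(l==i,s[i],c[i]) for i in range(1,n) if s[i][4]>amin]
def rect(P):
    (c,wh,a)=cv2.minAreaRect(P[:,:2].astype(np.float32))
    if wh[0]<wh[1]: wh=wh[::-1];a+=90
    return np.round(c,1),np.round(wh,1),round((a+90)%180-90,1)
WOOD=((8,60,120),(25,200,255)); BLUE=((105,120,30),(125,255,255))
E
python3 - <<'E'
from h import *
for n in('top','scene'):
    f=pickle.load(open(n+'.pkl','rb')); W=world(f)
    print(n)
    for nm,C in(('wood',WOOD),('blue',BLUE)):
        for m,s,c in blobs(f,*C):
            P=W[m&(f['depth']>0)]
            if not(200<P[:,0].mean()<900 and abs(P[:,1].mean())<700):continue
            if nm=='wood' : P=P[P[:,2]>5]
            co=np.linalg.lstsq(np.c_[P[:,:2],np.ones(len(P))],P[:,2],rcond=None)[0]
            print(nm,s,c.round(),rect(P),'z',np.percentile(P[:,2],[2,50,98]).round(1),'grad',co[:2].round(3))
f=pickle.load(open('top.pkl','rb'))
cv2.imwrite('pics/crop.png',cv2.resize(f['pixels'][140:280,80:370,::-1],None,fx=2.7,fy=2.7,interpolation=2))
E
```

```text
top
wood [  29   62  480  322 2023] [207. 136.] (array([530.6,   1.8]), array([1496. ,  837.5]), -89.8) z [5.1 5.8 7.1] grad [-0.001 -0.001]
wood [196 187  34  45 648] [213. 209.] (array([489.1, 184. ]), array([139.5,  45.9]), -25.6) z [ 8.5 30.  49.5] grad [-0.262  0.123]
wood [132 191  33  46 655] [148. 214.] (array([479.4, 389.3]), array([139.7,  54. ]), -22.7) z [ 9.5 30.5 50.4] grad [-0.276  0.083]
wood [484 247  11  33 230] [489. 263.] (array([ 307.7, -656. ]), array([97.2, 23.4]), 2.9) z [19.2 26.7 32.7] grad [ 0.007 -0.207]
blue [ 304  152   47  113 4203] [328. 206.] (array([ 487.3, -172.4]), array([350. , 131.8]), -4.2) z [-2.7  3.3 25.6] grad [-0.001  0.016]
blue [ 444  166   68  130 5450] [478. 221.] (array([ 415.5, -640.9]), array([378.3, 187.1]), 2.4) z [ -2.1  12.4 130.7] grad [0.014 0.4  ]
blue [ 87 169  20  47 731] [ 97. 191.] (array([551. , 550.8]), array([152.6,  64.1]), 8.8) z [ 5.8 28.6 49.8] grad [0.236 0.091]
blue [ 94 234  20  48 729] [102. 259.] (array([342.6, 536.3]), array([142.7,  60.7]), 9.3) z [ 7.8 28.2 50. ] grad [-0.265  0.078]
blue [133 256  45  44 71
[... 351 characters left out ...]
.7 50.5] grad [-0.281  0.012]
blue [  79   46   93   92 3496] [125.  89.] (array([ 405.8, -640.9]), array([368.6, 194.4]), 2.7) z [ -0.8  68.6 130.1] grad [0.001 0.078]
blue [ 167  127   85   77 2078] [205. 167.] (array([ 486.7, -169.9]), array([345.8, 135.8]), -4.4) z [-3.1  4.4 26. ] grad [-0.001  0.045]
blue [341 179  42  23 568] [363. 191.] (array([278. , 355.2]), array([139.8,  69.1]), -43.0) z [ 2.5 26.2 49.2] grad [-0.319  0.025]
blue [385 205  26  43 567] [397. 226.] (array([343.9, 531.4]), array([146.5,  42.8]), 9.4) z [ 4.9 28.5 50. ] grad [-0.293  0.028]
blue [361 257  29  41 572] [375. 277.] (array([547.2, 548.8]), array([141.5,  42.9]), 2.9) z [ 4.3 30.3 50.5] grad [0.171 0.105]
```

View pics/crop.png

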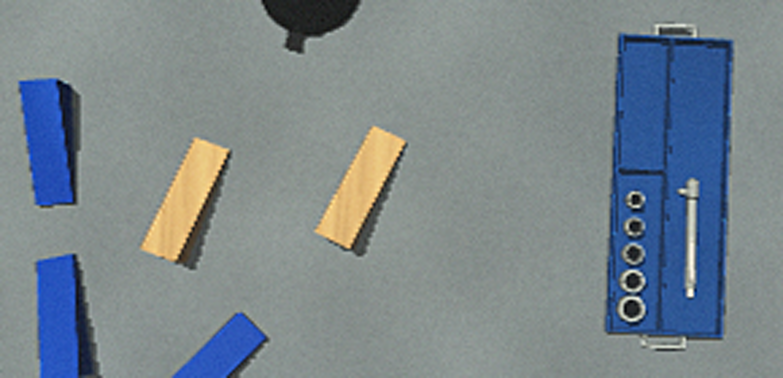

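The crop confirms it: the two beech-coloured wedges are at crop (187,200) and (360,188), and the blue ones are decoys. Depth from both cameras puts the thick heels toward the robot, with the thin ends pointing to +x. That contradicts the text, so I'll go by what I measured.

Emit:
{"api": "send_rows", "payload": {
  "motion": [
    [0.1, 0.3, 0, 0, 0, 0.2, 1],
    [0.32, 0.92, 0, 0, 0, 1, 1],
    [0.32, 0.92, 0, 0, 0, 1, 1],
    [0.32, 0.92, 0, 0, 0, 1, 1],
    [0.32, 0.92, 0, 0, 0, 1, 1],
    [0.32, 0.92, 0, 0, 0, 1, 1],
    [0.32, 0.92, 0, 0, 0, 1, 1],
    [0.32, 0.92, 0, 0, 0, 1, 1],
    [0.32, 0.92, 0, 0, 0, 1, 1],
    [0.32, 0.92, 0, 0, 0, 1, 1]
  ],
  "squeeze": 30
}}

```text
time_s: 1.35
ee_pos: [397.1, -63.9, 193.5]
ee_rot: [-180.0, 0.0, 84.4]
force: [-0.4, 0.2, 0.5]
gripper_width: 91.3
gripper_force: 0.0
```

```bash
cat >> h.py <<'E'
from scipy.spatial.transform import Rotation as Ro
def tool(yaw,tilt=0):
    "tool down with x axis at yaw, then pitched by tilt (deg) about horizontal axis left of yaw"
    return Ro.from_euler('z',yaw,degrees=True)*Ro.from_euler('y',tilt,degrees=True)*Ro.from_euler('x',180,degrees=True)
def delta(pos,R):
    s=env.state(); R0=Ro.from_euler('xyz',s['ee_rot'],degrees=True)
    d=(np.array(pos)-s['ee_pos'])/500; r=np.degrees((R*R0.inv()).as_rotvec())/60
    print('t',s['time_s'],'pos',s['ee_pos'].round(1),'rot',s['ee_rot'].round(1),'q',s['qpos'].round(1),'grip',round(s['gripper_width'],1),'F',s['force'].round(1))
    print('ROW',np.round(d,3),np.round(r,3))
def wpt(c,yaw,lx,z):
    a=np.radians(yaw); return [c[0]+lx*np.cos(a),c[1]+lx*np.sin(a),z]
Pc,Py,Qc,Qy=(489.6,185.4),-25.7,(479.4,388.2),-22.3
E
python3 -c "
from h import *
delta(wpt(Qc,Qy,-45,120),tool(180+Qy))"
```

```text
t 1.35 pos [397.1 -63.9 193.5] rot [-180.     0.    84.4] q [-10.8   2.5 109.8  -0.   67.7  -5.2] grip 91.3 F [-0.4  0.2  0.5]
ROW [ 0.081  0.938 -0.147] [ 1.000e-03 -0.000e+00  1.221e+00]
```

Emit:
{"api": "send_rows", "payload": {
  "motion": [
    [0.081, 0.938, -0.1, 0, 0, 1, 1],
    [0.081, 0.938, -0.1, 0, 0, 1, 1],
    [0.081, 0.938, -0.1, 0, 0, 1, 1],
    [0.081, 0.938, -0.1, 0, 0, 1, 1],
    [0.081, 0.938, -0.1, 0, 0, 1, 1],
    [0.081, 0.938, -0.1, 0, 0, 1, 1],
    [0.081, 0.938, -0.1, 0, 0, 1, 1],
    [0.081, 0.938, -0.1, 0, 0, 1, 1],
    [0.081, 0.938, -0.1, 0, 0, 1, 1],
    [0.081, 0.938, -0.1, 0, 0, 1, 1]
  ]
}}

```text
time_s: 2.6
ee_pos: [438.7, 403.4, 143.5]
ee_rot: [-179.9, 0.0, 144.3]
force: [0.2, -0.5, -0.8]
gripper_width: 91.3
gripper_force: 0.0
```

```bash
python3 -c "
from h import *
delta(wpt(Qc,Qy,-45,25),tool(180+Qy))
s=env.state();f=eyes.grab_frame('wrist')
R0=Ro.from_euler('xyz',s['ee_rot'],degrees=True).as_matrix();T=f['T_tool_cam']
Rw=R0@T[:3,:3];tw=R0@T[:3,3]+s['ee_pos']
f['R']=Rw.T;f['t']=-Rw.T@tw
W=world(f)
for m,_,c in blobs(f,*WOOD):
  P=W[m&(f['depth']>0)];P=P[P[:,2]>7];print(c,rect(P),P.mean(0))
"
```

```text
t 2.6 pos [438.7 403.4 143.5] rot [-179.9    0.   144.3] q [ 41.5  22.2  91.2  -0.   66.7 -12.8] grip 91.3 F [ 0.2 -0.5 -0.8]
ROW [-0.002  0.004 -0.237] [ 0.001 -0.     0.224]
[260.54501828 199.98308958] (array([460.8, 394.7]), array([113.5,  43.5]), -21.0) [454.94137369 397.70495696  39.23378012]
```

Emit:
{"api": "send_rows", "payload": {
  "motion": [
    [0, 0.002, -0.12, 0, 0, 0.24, 1],
    [0, 0.002, -0.2, 0, 0, 0.24, 1],
    [0, 0.002, -0.239, 0, 0, 0.24, 1],
    [0, 0.002, -0.239, 0, 0, 0.24, 1],
    [0, 0.002, -0.239, 0, 0, 0.24, -1],
    [0, 0.002, -0.239, 0, 0, 0.24, -1],
    [0, 0.002, -0.239, 0, 0, 0.24, -1],
    [0, 0.002, -0.239, 0, 0, 0.24, -1],
    [0, 0.002, -0.239, 0, 0, 0.24, -1],
    [0, 0.002, -0.239, 0, 0, 0.24, -1],
    [0, 0.002, -0.239, 0, 0, 0.24, -1]
  ]
}}

```text
time_s: 4.03
ee_pos: [437.7, 406.2, 24.3]
ee_rot: [-180.0, -0.0, 158.8]
force: [-0.4, -0.2, 2.8]
gripper_width: 40.9
gripper_force: 30.0
```

```bash
python3 -c "
from h import *
B=(582.3,-143.6);By=-4.3
delta(wpt(B,By,-45,130),tool(180+By))"
```

```text
t 4.025 pos [437.7 406.2  24.3] rot [-180.    -0.   158.8] q [ 41.8  28.9  99.5   0.   51.7 -27.1] grip 40.9 F [-0.4 -0.2  2.8]
ROW [ 0.199 -1.093  0.211] [ 0.    -0.     0.282]
```

Emit:
{"api": "send_rows", "payload": {
  "motion": [
    [0, 0, 0.1, 0, 0, 0, -1],
    [0, 0, 0.2, 0, 0, 0, -1],
    [0.18, -0.98, 0.2, 0, 0, 0.28, -1],
    [0.18, -0.98, 0.2, 0, 0, 0.28, -1],
    [0.18, -0.98, 0.2, 0, 0, 0.28, -1],
    [0.18, -0.98, 0.2, 0, 0, 0.28, -1],
    [0.18, -0.98, 0.2, 0, 0, 0.28, -1],
    [0.18, -0.98, 0.2, 0, 0, 0.28, -1],
    [0.18, -0.98, 0.2, 0, 0, 0.28, -1],
    [0.18, -0.98, 0.2, 0, 0, 0.28, -1],
    [0.18, -0.98, 0.2, 0, 0, 0.28, -1],
    [0.18, -0.98, 0.2, 0, 0, 0.28, -1],
    [0.18, -0.98, 0.2, 0, 0, 0.28, -1]
  ]
}}

```text
time_s: 5.65
ee_pos: [527.8, -82.3, 124.2]
ee_rot: [180.0, -0.0, 175.7]
force: [-0.4, -0.8, -0.0]
gripper_width: 0.4
gripper_force: 0.0
```

```bash
cat >> h.py <<'E'
B,By=(582.3,-143.6),-4.3
def wrist():
    s=env.state();f=eyes.grab_frame('wrist')
    R0=Ro.from_euler('xyz',s['ee_rot'],degrees=True).as_matrix();T=f['T_tool_cam']
    Rw=R0@T[:3,:3];tw=R0@T[:3,3]+s['ee_pos']
    f['R']=Rw.T;f['t']=-Rw.T@tw
    return f
E
python3 -c "
from h import *
delta(wpt(B,By,-45,80),tool(180+By))
f=wrist();pickle.dump(f,open('w1.pkl','wb'))
g=eyes.grab_frame('top');pickle.dump(g,open('t1.pkl','wb'))
a=f['pixels'][:,:,::-1];b=cv2.resize(g['pixels'][120:280,190:380,::-1],(456,384))
cv2.imwrite('pics/w1.png',cv2.resize(np.hstack([a,b]),(800,317)))
for F in(f,g):
 W=world(F)
 for m,_,c in blobs(F,*WOOD):
  P=W[m&(F['depth']>0)];P=P[P[:,2]>15];print(c,len(P),len(P)>50 and (rect(P),P.mean(0)))
"
```

```text
t 5.65 pos [527.8 -82.3 124.2] rot [180.   -0.  175.7] q [-10.1  17.8 101.1   0.   61.1 -95.8] grip 0.4 F [-0.4 -0.8 -0. ]
ROW [ 0.019 -0.116 -0.088] [-0. -0. -0.]
[487.82504842 129.36604261] 806 ((array([488.3, 136.7]), array([88.3,  3.3]), -14.6), array([480.89688499, 138.55622907,  21.53988216]))
[269.57988166 264.6035503 ] 169 ((array([498. , -75.9]), array([13.1,  0.8]), -4.0), array([496.62818426, -75.74665028, 242.98750878]))
[244.79761905 264.89285714] 166 ((array([497.2, -82. ]), array([13.2,  0.8]), -4.5), array([496.12193608, -81.90445816, 243.22527969]))
[205.98712234 136.16295196] 0 False
[220.91009852 209.26477833] 721 ((array([488.9, 147.9]), array([142.3,  98.9]), 38.3), array([477.57798786, 158.72347723,  61.6450497 ]))
[488.94042553 263.59148936] 235 ((array([ 307.7, -657.5]), array([97.4, 24.3]), 2.7), array([ 305.95570417, -654.36629247,   26.40528795]))
```

View pics/w1.png

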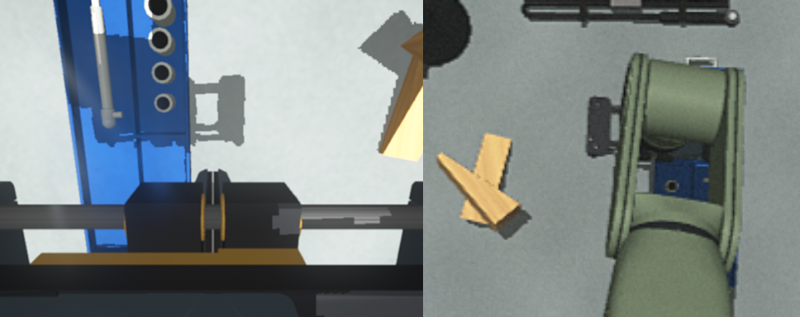

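The left wedge slipped out of my shallow grip in transit and now lies across the other one. I'll look closely at the pile.

```bash
python3 -c "
from h import *
g=eyes.grab_frame('top');s=eyes.grab_frame('scene');pickle.dump((g,s),open('p1.pkl','wb'))
a=cv2.resize(g['pixels'][165:245,170:270,::-1],(480,384),interpolation=2);b=cv2.resize(s['pixels'][160:240,260:340,::-1],(384,384),interpolation=2)
cv2.imwrite('pics/p1.png',cv2.resize(np.hstack([a,b]),(800,356)))
W=world(g)
for m,_,c in blobs(g,*WOOD):
  if abs(c[0]-221)<20 and abs(c[1]-209)<15:
    ys,xs=np.where(m&(W[...,2]>5))
    for y in range(ys.min(),ys.max(),4): print(y,[(x,*W[y,x].round().astype(int)) for x in sorted(xs[ys==y])[::4]])
"
```

```text
187 [(np.int64(221), np.int64(557), np.int64(161), np.int64(10))]
191 [(np.int64(220), np.int64(544), np.int64(164), np.int64(16)), (np.int64(224), np.int64(545), np.int64(152), np.int64(6)), (np.int64(228), np.int64(544), np.int64(139), np.int64(9)), (np.int64(232), np.int64(544), np.int64(126), np.int64(10))]
195 [(np.int64(219), np.int64(531), np.int64(167), np.int64(18)), (np.int64(223), np.int64(531), np.int64(154), np.int64(20)), (np.int64(227), np.int64(531), np.int64(142), np.int64(16)), (np.int64(231), np.int64(531), np.int64(129), np.int64(17))]
199 [(np.int64(197), np.int64(515), np.int64(229), np.int64(68)), (np.int64(201), np.int64(514), np.int64(215), np.int64(76)), (np.int64(220), np.int64(519), np.int64(164), np.int64(14)), (np.int64(224), np.int64(518), np.int64(151), np.int64(18)), (np.int64(228), np.int64(518), np.int64(138), np.int64(20))]
203 [(np.int64(200), np.int64(503), np.int64(220), np.int64(67)), (np.int64(204), np.int64(502), np.int64(207), np.int64(75)), (np.int64(208), np.int64(502), np.int64(195), np.int64(74)), (np.int64(220), np.int64(506), np.int64(
[... 1617 characters left out ...]
np.int64(85)), (np.int64(221), np.int64(441), np.int64(155), np.int64(86)), (np.int64(225), np.int64(440), np.int64(143), np.int64(87)), (np.int64(229), np.int64(440), np.int64(131), np.int64(90)), (np.int64(233), np.int64(440), np.int64(119), np.int64(90)), (np.int64(237), np.int64(440), np.int64(108), np.int64(82))]
227 [(np.int64(221), np.int64(429), np.int64(155), np.int64(90)), (np.int64(225), np.int64(429), np.int64(143), np.int64(90)), (np.int64(229), np.int64(428), np.int64(131), np.int64(91)), (np.int64(233), np.int64(428), np.int64(120), np.int64(87))]
231 [(np.int64(224), np.int64(417), np.int64(146), np.int64(91))]
235 [(np.int64(225), np.int64(406), np.int64(146), np.int64(54))]
```

View pics/p1.png

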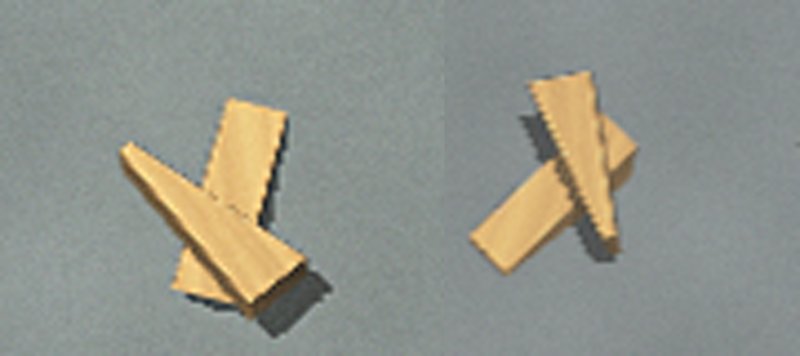

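Wedge Q lies on its side across P, thin end at image px (197,198) and heel corners at (239,224) and (226,234), with the sole facing (-x,+y). One 90° roll puts it upside down, so Q becomes the upper wedge and P the lower. Now I'll measure Q's top side face.

```bash
python3 -c "
from h import *
g,s=pickle.load(open('p1.pkl','rb'))
for f,cc in((g,(221,209)),(s,None)):
  W=world(f);hsv=cv2.cvtColor(f['pixels'],cv2.COLOR_RGB2HSV)
  m=(cv2.inRange(hsv,*WOOD)>0)&(W[...,2]>60)&(W[...,2]<110)&(W[...,0]>380)&(W[...,0]<560)&(W[...,1]>80)&(W[...,1]<260)
  P=W[m]
  for k in range(3):
    co=np.linalg.lstsq(np.c_[P[:,:2],np.ones(len(P))],P[:,2],rcond=None)[0]
    r=P[:,2]-np.c_[P[:,:2],np.ones(len(P))]@co; P=P[abs(r)<8]
  a,tri=cv2.minEnclosingTriangle(P[:,:2].astype(np.float32).reshape(-1,1,2))
  print(len(P),'plane',co.round(3),'rms',r.std().round(1))
  h=cv2.convexHull(P[:,:2].astype(np.float32));q=cv2.approxPolyDP(h,9,True)[:,0];print(q.round(),'c',P.mean(0).round(1)); print(tri[:,0].round())
delta([470,170,120],tool(139))
"
```

```text
458 plane [-2.43000e-01  4.50000e-02  1.86888e+02] rms 2.5
[[515. 229.]
 [414. 143.]
 [440. 105.]] c [461.8 162.4  82.1]
[[411. 142.]
 [542. 253.]
 [441. 102.]]
321 plane [-2.66000e-01  6.60000e-02  1.94467e+02] rms 3.0
[[522. 226.]
 [414. 141.]
 [440. 109.]] c [464.4 165.6  82.1]
[[411. 143.]
 [537. 248.]
 [444.  99.]]
t 5.85 pos [528.  -82.6 124.4] rot [180.    0.  175.7] q [-10.1  17.8 101.    0.   61.1 -95.8] grip 0.1 F [0.  0.9 0.2]
ROW [-0.116  0.505 -0.009] [-0.     0.    -0.612]
```

```bash
cat >> h.py <<'E'
def toolR(z,yaz):
    z=np.array(z,float);z/=np.linalg.norm(z);a=np.radians(yaz)
    y=np.array([np.cos(a),np.sin(a),0]);y-=z*(y@z);y/=np.linalg.norm(y)
    return Ro.from_matrix(np.c_[np.cross(y,z),y,z])
nQ=np.array([.255,-.055,1]);nQ/=np.linalg.norm(nQ);fQ=np.array([463,165,82.])
E
python3 -c "
from h import *
R=toolR(-nQ,-41.6)
delta(fQ+80*nQ,R);delta(fQ-30*nQ,R);print(nQ*110/500)"
```

```text
t 5.85 pos [528.  -82.6 124.4] rot [180.    0.  175.7] q [-10.1  17.8 101.    0.   61.1 -95.8] grip 0.1 F [0.  0.9 0.2]
ROW [-0.09   0.487  0.07 ] [-0.238  0.187 -2.121]
t 5.85 pos [528.  -82.6 124.4] rot [180.    0.  175.7] q [-10.1  17.8 101.    0.   61.1 -95.8] grip 0.1 F [0.  0.9 0.2]
ROW [-0.145  0.498 -0.143] [-0.238  0.187 -2.121]
[ 0.0542834  -0.01170819  0.21287609]
```

Emit:
{"api": "send_rows", "payload": {
  "motion": [
    [0, 0.1, 0.08, 0, 0, -0.2, 0],
    [-0.09, 0.48, 0.1, 0, 0, -1, 0.5],
    [-0.09, 0.48, 0.1, 0, 0, -1, 0.5],
    [-0.09, 0.48, 0.1, 0, 0, -1, 0.5],
    [-0.09, 0.48, 0.1, 0, 0, -1, 0.5],
    [-0.09, 0.48, 0.1, 0, 0, -1, 0.5],
    [-0.09, 0.48, 0.1, 0, 0, -1, 0.5]
  ]
}}

```text
time_s: 6.72
ee_pos: [482.6, 157.2, 174.3]
ee_rot: [180.0, 0.0, 115.8]
force: [-0.5, 0.1, 0.3]
gripper_width: 66.6
gripper_force: 0.0
```

Emit:
{"api": "send_rows", "payload": {
  "motion": [
    [0, 0, 0, 0, 0, -1, 0.5],
    [0, 0, 0, 0, 0, -1, 0.5],
    [0, 0, 0, 0, 0, -1, 0.5],
    [0, 0, 0, 0, 0, -1, 0.5],
    [0, 0, 0, 0, 0, -1, 0.5],
    [0, 0, 0, 0, 0, -1, 0.5],
    [0, 0, 0, 0, 0, -1, 0.5]
  ]
}}

```text
time_s: 7.6
ee_pos: [483.0, 156.0, 174.2]
ee_rot: [180.0, 0.0, 55.8]
force: [0.3, 0.2, 0.4]
gripper_width: 68.7
gripper_force: 0.0
```

```bash
python3 -c "
from h import *
R=toolR(-nQ,-41.6)
delta(fQ+50*nQ,R);delta(fQ-30*nQ,R)"
```

```text
t 7.6 pos [483.  156.  174.2] rot [180.    0.   55.8] q [ 16.6  13.1 100.   -0.   66.9  50.8] grip 68.7 F [0.3 0.2 0.4]
ROW [-0.015  0.013 -0.088] [ 0.034  0.241 -0.136]
t 7.6 pos [483.  156.  174.2] rot [180.    0.   55.8] q [ 16.6  13.1 100.   -0.   66.9  50.8] grip 68.7 F [0.3 0.2 0.4]
ROW [-0.055  0.021 -0.243] [ 0.034  0.241 -0.136]
```

Emit:
{"api": "send_rows", "payload": {
  "motion": [
    [-0.015, 0.013, -0.08, 0.034, 0.24, -0.136, 0.5],
    [-0.015, 0.013, -0.088, 0.034, 0.24, -0.136, 0.5],
    [-0.03, 0.016, -0.16, 0.034, 0.24, -0.136, 0.5],
    [-0.055, 0.021, -0.243, 0.034, 0.24, -0.136, 0.5],
    [-0.055, 0.021, -0.243, 0.034, 0.24, -0.136, 0.5],
    [-0.055, 0.021, -0.243, 0.034, 0.24, -0.136, -1],
    [-0.055, 0.021, -0.243, 0.034, 0.24, -0.136, -1],
    [-0.055, 0.021, -0.243, 0.034, 0.24, -0.136, -1],
    [-0.055, 0.021, -0.243, 0.034, 0.24, -0.136, -1],
    [-0.055, 0.021, -0.243, 0.034, 0.24, -0.136, -1],
    [-0.055, 0.021, -0.235, 0.034, 0.24, -0.136, -1],
    [-0.055, 0.021, -0.22, 0.034, 0.24, -0.136, -1],
    [-0.055, 0.021, -0.2, 0.034, 0.24, -0.136, -1]
  ],
  "squeeze": 40
}}

```text
time_s: 9.22
ee_pos: [455.1, 166.9, 74.5]
ee_rot: [-167.4, 7.3, 48.2]
force: [0.4, -0.5, -1.9]
gripper_width: 36.2
gripper_force: 39.6
```

```bash
python3 -c "
from h import *
delta([400,0,110],tool(90))"
```

```text
t 9.225 pos [455.1 166.9  74.5] rot [-167.4    7.3   48.2] q [ 14.1  23.7 101.9   6.9  67.7  53.3] grip 36.2 F [ 0.4 -0.5 -1.9]
ROW [-0.11  -0.334  0.071] [ 0.04  -0.246  0.706]
```

```bash
python3 -c "
from h import *
s=np.sin(np.radians(60))
R=toolR([-s,0,-.5],0)
delta([440,40,100],R);delta([440,40,37],R)"
```

```text
t 9.225 pos [455.1 166.9  74.5] rot [-167.4    7.3   48.2] q [ 14.1  23.7 101.9   6.9  67.7  53.3] grip 36.2 F [ 0.4 -0.5 -1.9]
ROW [-0.03  -0.254  0.051] [0.396 0.708 0.605]
t 9.225 pos [455.1 166.9  74.5] rot [-167.4    7.3   48.2] q [ 14.1  23.7 101.9   6.9  67.7  53.3] grip 36.2 F [ 0.4 -0.5 -1.9]
ROW [-0.03  -0.254 -0.075] [0.396 0.708 0.605]
```

Emit:
{"api": "send_rows", "payload": {
  "motion": [
    [0, 0, 0.03, 0, 0, 0, -1],
    [0, -0.02, 0.06, 0, 0, 0, -1],
    [-0.01, -0.06, 0.08, 0.04, 0.07, 0.06, -1],
    [-0.01, -0.1, 0.08, 0.08, 0.14, 0.12, -1],
    [-0.02, -0.14, 0.08, 0.13, 0.23, 0.2, -1],
    [-0.03, -0.18, 0.08, 0.18, 0.32, 0.27, -1],
    [-0.03, -0.22, 0.08, 0.23, 0.41, 0.35, -1],
    [-0.03, -0.254, 0.08, 0.28, 0.5, 0.43, -1],
    [-0.03, -0.254, 0.08, 0.33, 0.6, 0.51, -1],
    [-0.03, -0.254, 0.08, 0.396, 0.708, 0.605, -1],
    [-0.03, -0.254, 0.06, 0.396, 0.708, 0.605, -1],
    [-0.03, -0.254, 0.04, 0.396, 0.708, 0.605, -1],
    [-0.03, -0.254, 0.04, 0.396, 0.708, 0.605, -1]
  ]
}}

```text
time_s: 10.85
ee_pos: [440.2, 39.5, 94.6]
ee_rot: [-120.1, 0.0, 89.9]
force: [-0.5, 0.6, -0.3]
gripper_width: 35.9
gripper_force: 39.6
```

```bash
python3 -c "
from h import *
s=np.sin(np.radians(60))
R=toolR([-s,0,-.5],0)
delta([440,40,37],R)
g=eyes.grab_frame('top');s=eyes.grab_frame('scene')
a=cv2.resize(g['pixels'][150:250,190:300,::-1],(422,384),interpolation=2);b=cv2.resize(s['pixels'][130:240,220:330,::-1],(384,384),interpolation=2)
cv2.imwrite('pics/p2.png',cv2.resize(np.hstack([a,b]),(800,381)))
"
```

```text
t 10.85 pos [440.2  39.5  94.6] rot [-120.1    0.    89.9] q [  2.1  46.9  80.3   2.  112.7   1.9] grip 35.9 F [-0.5  0.6 -0.3]
ROW [-0.     0.001 -0.115] [0.    0.002 0.001]
```

View pics/p2.png

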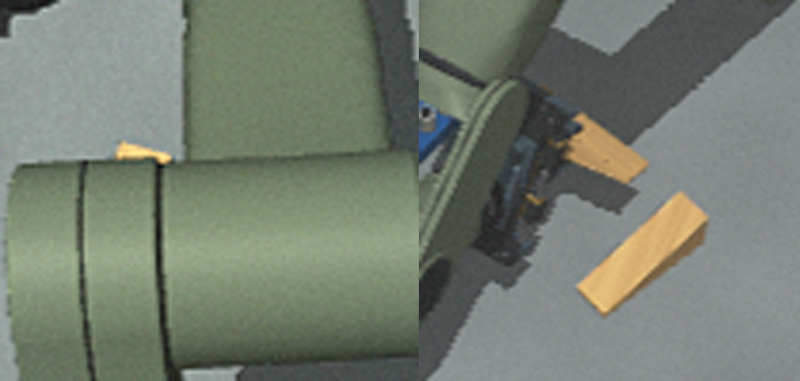

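The scene view shows Q held (at about (610,145)) and P untouched. At 60° tilt the gripper body would come too close to the bench, so I'll ease the tilt to 50° before lowering, then release and back out along the tool axis.

Emit:
{"api": "send_rows", "payload": {
  "motion": [
    [0, 0, -0.02, 0, -0.08, 0, -1],
    [0, 0, -0.05, 0, -0.167, 0, -1],
    [0, 0, -0.08, 0, -0.167, 0, -1],
    [0, 0, -0.1, 0, -0.167, 0, -1],
    [0, 0, -0.113, 0, -0.167, 0, -1],
    [0, 0, -0.113, 0, -0.167, 0, -1],
    [0, 0, -0.113, 0, -0.167, 0, 0.2],
    [0, 0, -0.113, 0, -0.167, 0, 0.2],
    [0, 0, -0.113, 0, -0.167, 0, 0.2],
    [0.03, 0, -0.088, 0, -0.167, 0, 0.2],
    [0.06, 0, -0.063, 0, -0.167, 0, 0.2],
    [0.12, 0, -0.01, 0, -0.167, 0, 0.2],
    [0.16, 0, 0.08, 0, -0.167, 0, 1],
    [0.16, 0, 0.08, 0, -0.167, 0, 1]
  ]
}}

```text
time_s: 12.7
ee_pos: [522.8, 39.9, 136.9]
ee_rot: [-130.5, -0.1, 90.0]
force: [-0.6, -0.2, -1.1]
gripper_width: 71.8
gripper_force: 0.0
```

```bash
python3 -c "
from h import *
delta(wpt(Pc,Py,-30,150),tool(Py+180))
"
```

```text
t 12.7 pos [522.8  39.9 136.9] rot [-1.305e+02 -1.000e-01  9.000e+01] q [  2.   45.4  67.9   1.8 116.2   2.1] grip 71.8 F [-0.6 -0.2 -1.1]
ROW [-0.12   0.317  0.026] [ 0.461 -0.735  1.001]
```

Emit:
{"api": "send_rows", "payload": {
  "motion": [
    [0, 0.03, 0.03, 0, 0, 0, 1],
    [-0.12, 0.317, 0.026, 0.46, -0.735, 1, 1],
    [-0.12, 0.317, 0.026, 0.46, -0.735, 1, 1],
    [-0.12, 0.317, 0.026, 0.46, -0.735, 1, 1],
    [-0.12, 0.317, 0.026, 0.46, -0.735, 1, 1],
    [-0.12, 0.317, 0.026, 0.46, -0.735, 1, 1],
    [-0.12, 0.317, 0.026, 0.46, -0.735, 1, 1],
    [-0.12, 0.317, 0.026, 0.46, -0.735, 1, 1],
    [-0.12, 0.317, 0.026, 0.46, -0.735, 1, 1],
    [-0.12, 0.317, 0.026, 0.46, -0.735, 1, 1]
  ]
}}

```text
time_s: 13.95
ee_pos: [458.3, 198.3, 147.4]
ee_rot: [-179.5, -0.1, 154.2]
force: [0.3, -0.0, 0.8]
gripper_width: 91.2
gripper_force: 0.0
```

```bash
cat >> h.py <<'E'
def woods(f,zmin=6):
    W=world(f)
    for m,s,c in blobs(f,*WOOD,80):
        P=W[m&(f['depth']>0)]
        if len(P)<50 or not(250<P[:,0].mean()<800 and -300<P[:,1].mean()<450): continue
        P=P[(P[:,2]>zmin)&(P[:,2]<130)]
        if len(P)<50: continue
        co=np.linalg.lstsq(np.c_[P[:,:2],np.ones(len(P))],P[:,2],rcond=None)[0]
        print(c.round(),len(P),rect(P),'z',np.percentile(P[:,2],[2,50,98]).round(),'grad',co.round(3))
E
python3 -c "
from h import *
delta(wpt(Pc,Py,-25,14),tool(Py+180))
for n in 'wrist','top','scene':
  f=wrist() if n=='wrist' else eyes.grab_frame(n);print(n);woods(f)
  if n=='scene': cv2.imwrite('pics/p3.png',cv2.resize(f['pixels'][120:260,200:360,::-1],(800,600)[:2],interpolation=2))
"
```

```text
t 13.95 pos [458.3 198.3 147.4] rot [-1.795e+02 -1.000e-01  1.542e+02] q [ 22.3  13.9 103.1  -0.3  63.5 -41.8] grip 91.2 F [ 0.3 -0.   0.8]
ROW [ 0.018 -0.004 -0.267] [ 0.007 -0.005  0.002]
wrist
[230. 199.] 4271 (array([470.4, 164.5]), array([107.8,  44.3]), -15.5) z [21. 37. 50.] grad [-2.61000e-01  5.10000e-02  1.49261e+02]
[127. 217.] 2201 (array([438.3,  68.2]), array([110. ,  33.5]), 83.0) z [19. 44. 46.] grad [ 2.0600e-01 -3.7000e-02 -4.4102e+01]
top
[225. 199.] 281 (array([518.5, 148.6]), array([69.2, 43.3]), -15.2) z [ 8. 20. 30.] grad [-2.69000e-01  7.70000e-02  1.47539e+02]
[262. 225.] 424 (array([435.5,  48.9]), array([141. ,  45.8]), 89.6) z [38. 43. 48.] grad [ 5.0000e-03 -0.0000e+00  4.1148e+01]
scene
[265. 178.] 372 (array([437.1,  51.4]), array([143.3,  46.1]), 89.6) z [ 8. 42. 48.] grad [-4.86000e-01 -9.50000e-02  2.54504e+02]
[283. 204.] 450 (array([484.7, 159.2]), array([144.7,  50.3]), -16.2) z [ 7. 27. 49.] grad [-2.83000e-01  3.20000e-02  1.61287e+02]
```

View pics/p3.png

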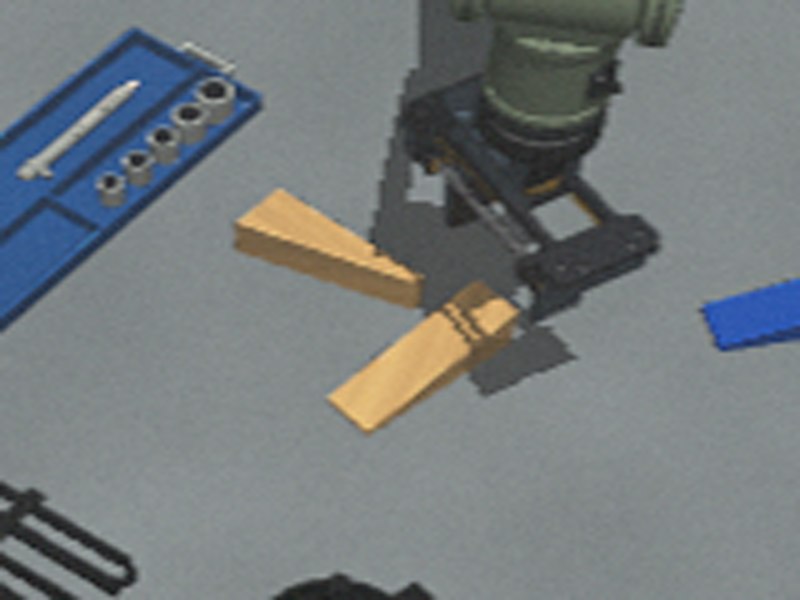

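The earlier drop nudged P to (484.5,158.8), yaw −15.6°. Q fell back onto its side at (436,49). Next I'll put P in the bay, gripping near its mass centre, deeper and harder and moving more slowly.

```bash
cat >> h.py <<'E'
Pc,Py=(484.5,158.8),-15.6
E
python3 -c "
from h import *
delta(wpt(Pc,Py,-12,12),tool(Py+180))"
```

```text
t 14.1 pos [460.5 198.8 147.1] rot [-179.5   -0.   154.2] q [ 22.3  14.  102.9  -0.3  63.4 -41.8] grip 91.1 F [0.8 0.6 0.1]
ROW [ 0.025 -0.073 -0.27 ] [ 0.008 -0.003  0.17 ]
```

Emit:
{"api": "send_rows", "payload": {
  "motion": [
    [0.026, -0.073, -0.1, 0.008, 0, 0.17, 0.4],
    [0.026, -0.073, -0.14, 0.008, 0, 0.17, 0.4],
    [0.026, -0.073, -0.14, 0.008, 0, 0.17, 0.4],
    [0.026, -0.073, -0.22, 0.008, 0, 0.17, 0.4],
    [0.026, -0.073, -0.27, 0.008, 0, 0.17, 0.4],
    [0.026, -0.073, -0.27, 0.008, 0, 0.17, 0.4],
    [0.026, -0.073, -0.27, 0.008, 0, 0.17, -1],
    [0.026, -0.073, -0.27, 0.008, 0, 0.17, -1],
    [0.026, -0.073, -0.27, 0.008, 0, 0.17, -1],
    [0.026, -0.073, -0.27, 0.008, 0, 0.17, -1],
    [0.026, -0.073, -0.27, 0.008, 0, 0.17, -1],
    [0.026, -0.073, -0.25, 0.008, 0, 0.17, -1],
    [0.026, -0.073, -0.22, 0.008, 0, 0.17, -1],
    [0.026, -0.073, -0.18, 0.008, 0, 0.17, -1],
    [0.026, -0.073, -0.14, 0.008, 0, 0.17, -1]
  ],
  "squeeze": 55
}}

```text
time_s: 15.98
ee_pos: [473.4, 161.7, 78.6]
ee_rot: [-180.0, -0.1, 164.4]
force: [0.1, -0.5, -1.3]
gripper_width: 40.8
gripper_force: 55.0
```

```bash
python3 -c "
from h import *
delta(wpt(B,By,-12,80),tool(By+180))
woods(wrist())
g=eyes.grab_frame('top');W=world(g)
# tray: blue mask within region, rim height
hsv=cv2.cvtColor(g['pixels'],cv2.COLOR_RGB2HSV)
for m,_,c in blobs(g,*BLUE,1500):
  P=W[m&(W[...,2]>-6)&(W[...,2]<40)];print(c,rect(P),len(P))"
```

```text
t 15.975 pos [473.4 161.7  78.6] rot [-1.800e+02 -1.000e-01  1.644e+02] q [ 1.750e+01  1.780e+01  1.088e+02  1.000e-01  5.350e+01 -5.700e+01] grip 40.8 F [ 0.1 -0.5 -1.3]
ROW [ 0.194 -0.609  0.003] [-0.    -0.002  0.188]
[256. 188.] 8765 (array([450.2, 169.6]), array([68.4, 44.1]), -15.7) z [ 90. 107. 115.] grad [-2.00000e-01  4.00000e-02  1.88361e+02]
[ 98. 190.] 6603 (array([443.,  52.]), array([140.5,  47.4]), 83.0) z [11. 44. 46.] grad [ 3.2600e-01 -2.9000e-02 -9.7831e+01]
[261. 304.] 461 (array([518.4, 150.3]), array([43.9, 26.2]), 73.9) z [81. 85. 89.] grad [-2.9200e-01  8.7000e-02  2.2293e+02]
[328.31992383 205.85098786] (array([ 485.1, -172.6]), array([345.7, 132.4]), -4.2) 4180
[479.81258322 225.38465379] (array([ 404.6, -642.9]), array([400.3, 185.2]), 2.7) 3851
```

Emit:
{"api": "send_rows", "payload": {
  "motion": [
    [0, -0.01, 0.04, 0, 0, 0, -1],
    [0.01, -0.05, 0.06, 0, 0, 0.02, -1],
    [0.03, -0.11, 0.06, 0, 0, 0.04, -1],
    [0.05, -0.17, 0.06, 0, 0, 0.06, -1],
    [0.07, -0.23, 0.06, 0, 0, 0.08, -1],
    [0.09, -0.3, 0.06, 0, 0, 0.1, -1],
    [0.12, -0.37, 0.06, 0, 0, 0.12, -1],
    [0.14, -0.44, 0.06, 0, 0, 0.14, -1],
    [0.16, -0.5, 0.06, 0, 0, 0.16, -1],
    [0.18, -0.55, 0.06, 0, 0, 0.18, -1],
    [0.19, -0.59, 0.06, 0, 0, 0.19, -1],
    [0.192, -0.609, 0.05, 0, 0, 0.19, -1],
    [0.192, -0.609, 0.05, 0, 0, 0.19, -1]
  ]
}}

```text
time_s: 17.7
ee_pos: [568.5, -142.6, 101.2]
ee_rot: [180.0, -0.3, 175.8]
force: [-0.1, -0.2, -0.6]
gripper_width: 41.1
gripper_force: 55.0
```

```bash
python3 -c "
from h import *
delta(wpt((581.6,-144.2),By,-12,26),tool(By+180))
f=wrist();woods(f);pickle.dump(f,open('w3.pkl','wb'))
cv2.imwrite('pics/w3.png',f['pixels'][:,:,::-1])"
```

```text
t 17.7 pos [ 568.5 -142.6  101.2] rot [180.   -0.3 175.8] q [ -15.2   23.5   95.7   -0.    61.  -100.9] grip 41.1 F [-0.1 -0.2 -0.6]
ROW [ 0.002 -0.001 -0.15 ] [-0.001 -0.005 -0.001]
[428.  25.] 1240 (array([452.2,  23.9]), array([93.3, 37.1]), 76.1) z [ 7. 28. 44.] grad [ 2.96000e-01 -3.70000e-02 -1.05349e+02]
[256. 186.] 4476 (array([ 544.4, -139.7]), array([68.4, 43.8]), -4.4) z [106. 125. 130.] grad [ 5.00000e-03 -8.00000e-03  1.19947e+02]
[259. 310.] 64 (array([ 637.7, -151.5]), array([79.5, 47.7]), -16.9) z [ 17. 106. 110.] grad [-1.456000e+00  2.770000e-01  1.040595e+03]
```

View pics/w3.png

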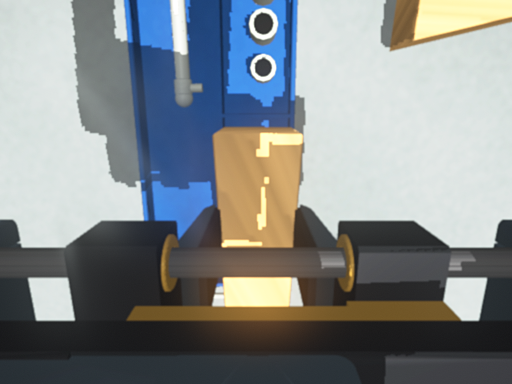

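```bash
python3 -c "
from h import *
f=pickle.load(open('w3.pkl','rb'));W=world(f)
for v in range(124,250,8): print(v,W[v,250].round(1),W[v,235].round(1))
# tray rim: row profiles left of wedge
for v in (118,122,114): print(v,[tuple(W[v,u].round().astype(int)) for u in range(215,305,5)])
print([tuple(W[v,285].round().astype(int)) for v in range(84,128,3)])"
```

```text
124 [ 512.1 -143.7    2. ] [ 511.1 -157.     4. ]
132 [ 510.7 -140.8  132.1] [ 510.1 -148.1  133.7]
140 [ 514.1 -140.9  138.6] [ 513.6 -148.2  137.8]
148 [ 518.  -141.3  137.5] [ 517.5 -148.6  137.2]
156 [ 522.3 -141.7  134.9] [ 521.5 -149.   136.5]
164 [ 526.5 -142.   133.5] [ 525.9 -149.6  133.6]
172 [ 530.8 -142.4  132.3] [ 530.1 -150.   133. ]
180 [ 535.1 -142.7  131.8] [ 534.5 -150.5  131.8]
188 [ 539.6 -143.1  130.8] [ 538.8 -150.9  131.6]
196 [ 544.3 -143.5  129.2] [ 543.9 -151.5  128.5]
204 [ 549.6 -144.   126.3] [ 549.  -152.1  126.4]
212 [ 554.2 -144.3  126.2] [ 553.9 -152.6  125.2]
220 [ 559.8 -144.8  123.5] [ 559.2 -153.2  123.3]
228 [ 565.7 -145.4  120.4] [ 564.3 -153.7  122.5]
236 [ 570.8 -145.8  119.9] [ 569.7 -154.3  120.9]
244 [ 576.2 -146.2  119. ] [ 575.4 -155.   119.2]
118 [(np.int64(505), np.int64(-174), np.int64(3)), (np.int64(505), np.int64(-168), np.int64(22)), (np.int64(505), np.int64(-165), np.int64(4)), (np.int64(506), np.int64(-161), np.int64(4)), (np.int64(506), np.int64(-157), np.int64(4)), (np.int64(506), np.int64(-152), np.int64(2)), (np.int64(507), np
[... 2207 characters left out ...]
64(-1))]
[(np.int64(481), np.int64(-111), np.int64(4)), (np.int64(483), np.int64(-111), np.int64(2)), (np.int64(485), np.int64(-111), np.int64(3)), (np.int64(488), np.int64(-111), np.int64(4)), (np.int64(490), np.int64(-111), np.int64(2)), (np.int64(493), np.int64(-111), np.int64(2)), (np.int64(495), np.int64(-112), np.int64(4)), (np.int64(498), np.int64(-112), np.int64(4)), (np.int64(501), np.int64(-112), np.int64(4)), (np.int64(503), np.int64(-112), np.int64(3)), (np.int64(505), np.int64(-114), np.int64(23)), (np.int64(508), np.int64(-112), np.int64(5)), (np.int64(511), np.int64(-112), np.int64(3)), (np.int64(513), np.int64(-113), np.int64(3)), (np.int64(516), np.int64(-113), np.int64(4))]
```

P hangs level. The heel is at x≈511, and the wrist depth puts the bay walls at y≈-110 and -168 with the near wall at x≈504, as predicted. Lowering and releasing.

Emit:
{"api": "send_rows", "payload": {
  "motion": [
    [0.001, -0.002, -0.05, 0, 0, 0, -1],
    [0.001, -0.002, -0.09, 0, 0, 0, -1],
    [0.001, -0.002, -0.12, 0, 0, 0, -1],
    [0.001, -0.002, -0.15, 0, 0, 0, -1],
    [0.001, -0.002, -0.15, 0, 0, 0, -1],
    [0.001, -0.002, -0.15, 0, 0, 0, 0.3],
    [0.001, -0.002, -0.15, 0, 0, 0, 0.3],
    [0.001, -0.002, -0.15, 0, 0, 0, 0.3],
    [0.001, -0.002, -0.15, 0, 0, 0, 0.3],
    [0.001, -0.002, -0.1, 0, 0, 0, 0.3],
    [0.001, -0.002, 0, 0, 0, 0, 0.3],
    [0.001, -0.002, 0.05, 0, 0, 0, 0.3],
    [0.001, -0.002, 0.05, 0, 0, 0, 0.3]
  ]
}}

```text
time_s: 19.38
ee_pos: [571.4, -144.1, 129.5]
ee_rot: [-179.9, 0.1, 175.8]
force: [1.0, -0.2, -0.5]
gripper_width: 59.0
gripper_force: 0.0
```

```bash
python3 -c "
from h import *
delta(wpt((581.6,-144.2),By,-40,30),tool(By+180))
f=wrist();woods(f,15)
W=world(f);hsv=cv2.cvtColor(f['pixels'],cv2.COLOR_RGB2HSV);m=cv2.inRange(hsv,*WOOD)>0
for x0 in (515,530,545,560,580,600,620,640):
  k=m&(abs(W[...,0]-x0)<2)&(W[...,1]<-100)&(W[...,2]<70); y=W[k]
  if len(y)>5: print(x0,'y',np.percentile(y[:,1],[1,99]).round(1),'z',np.median(y[:,2]).round(1))
k=m&(W[...,1]<-100)&(W[...,1]>-180)&(W[...,2]>8)&(W[...,2]<70)
print('x range',np.percentile(W[k][:,0],[0.3,99.7]))
"
```

```text
t 19.375 pos [ 571.4 -144.1  129.5] rot [-1.799e+02  1.000e-01  1.758e+02] q [ -15.2   22.2   93.5   -0.    64.2 -101. ] grip 59.0 F [ 1.  -0.2 -0.5]
ROW [-0.059  0.006 -0.199] [ 0.001  0.002 -0.002]
[437.  27.] 1000 (array([436.5,  28.9]), array([106.9,  31.7]), -81.4) z [17. 43. 46.] grad [-3.42000e-01 -5.70000e-02  1.91357e+02]
[261. 159.] 2969 (array([ 576.5, -142.1]), array([128.2,  44. ]), -4.6) z [26. 44. 53.] grad [-2.6800e-01  2.4000e-02  1.9348e+02]
515 y [-158.9 -116.9] z 52.5
530 y [-159.9 -117.3] z 48.4
545 y [-161.7 -118.6] z 44.2
560 y [-163. -120.] z 39.8
580 y [-121.5 -120.5] z 34.2
600 y [-168.4 -122. ] z 27.7
620 y [-166.9 -123.7] z 22.6
640 y [-170.5 -125.4] z 16.4
x range [511.45538164 636.27310709]
```

P is seated flat in the bay: heel top 52.5 mm, heel at x≈512, yaw −4.6°. Now Q.

```bash
python3 -c "
from h import *
for n in ('top','scene','wrist'):
  f=wrist() if n=='wrist' else eyes.grab_frame(n)
  W=world(f);hsv=cv2.cvtColor(f['pixels'],cv2.COLOR_RGB2HSV)
  m=(cv2.inRange(hsv,*WOOD)>0)&(W[...,2]>38)&(W[...,2]<52)&(W[...,0]<480)&(W[...,0]>380)&(abs(W[...,1]-50)<100)
  P=W[m];h=cv2.convexHull(P[:,:2].astype(np.float32));q=cv2.approxPolyDP(h,6,True)[:,0];print(n,len(P),q.round().tolist(),P.mean(0).round(1))
  _,t=cv2.minEnclosingTriangle(h);print(t[:,0].round().tolist())
"
```

```text
top 430 [[458.0, -22.0], [432.0, 119.0], [412.0, -15.0]] [433.8  33.7  43.5]
[[460.0, -23.0], [410.0, -16.0], [431.0, 155.0]]
scene 272 [[459.0, -20.0], [436.0, 122.0], [427.0, 116.0], [411.0, -13.0]] [436.4  38.8  43.7]
[[463.0, -21.0], [410.0, -15.0], [434.0, 167.0]]
wrist 650 [[460.0, -22.0], [446.0, 69.0], [433.0, 61.0], [426.0, -17.0]] [445.   15.4  43.3]
[[461.0, -22.0], [426.0, -18.0], [438.0, 124.0]]
```

Emit:
{"api": "send_rows", "payload": {
  "motion": [
    [0, 0, 0.02, 0, 0, -0.1, 0.4],
    [-0.2, 0.2, 0, 0, 0, -1, 0.4],
    [-0.2, 0.2, 0, 0, 0, -1, 0.4],
    [-0.2, 0.2, 0, 0, 0, -1, 0.4],
    [-0.2, 0.2, 0, 0, 0, -1, 0.4],
    [-0.2, 0.2, 0, 0, 0, -1, 0.4],
    [-0.2, 0.2, 0, 0, 0, -1, 0.4],
    [-0.2, 0.2, 0, 0, 0, -1, 0.4]
  ]
}}

```text
time_s: 20.58
ee_pos: [469.6, -43.7, 126.6]
ee_rot: [-179.9, -0.2, 116.0]
force: [-0.1, 0.3, -0.2]
gripper_width: 63.8
gripper_force: 0.0
```

```bash
python3 -c "
from h import *
delta([434,37,24],tool(91))"
```

```text
t 20.575 pos [469.6 -43.7 126.6] rot [-179.9   -0.2  116. ] q [-6.800e+00  1.250e+01  1.084e+02  1.000e-01  5.930e+01 -3.280e+01] grip 63.8 F [-0.1  0.3 -0.2]
ROW [-0.071  0.161 -0.205] [-0.003 -0.002 -0.416]
```

Emit:
{"api": "send_rows", "payload": {
  "motion": [
    [-0.071, 0.161, -0.06, 0, 0, -0.41, 0.4],
    [-0.071, 0.161, -0.06, 0, 0, -0.41, 0.4],
    [-0.071, 0.161, -0.06, 0, 0, -0.41, 0.4],
    [-0.071, 0.161, -0.13, 0, 0, -0.41, 0.4],
    [-0.071, 0.161, -0.205, 0, 0, -0.41, 0.4],
    [-0.071, 0.161, -0.205, 0, 0, -0.41, 0.4],
    [-0.071, 0.161, -0.205, 0, 0, -0.41, -1],
    [-0.071, 0.161, -0.205, 0, 0, -0.41, -1],
    [-0.071, 0.161, -0.205, 0, 0, -0.41, -1],
    [-0.071, 0.161, -0.205, 0, 0, -0.41, -1],
    [-0.071, 0.161, -0.205, 0, 0, -0.41, -1],
    [-0.071, 0.161, -0.195, 0, 0, -0.41, -1],
    [-0.071, 0.161, -0.17, 0, 0, -0.41, -1],
    [-0.071, 0.161, -0.13, 0, 0, -0.41, -1],
    [-0.071, 0.161, -0.1, 0, 0, -0.41, -1]
  ],
  "squeeze": 45
}}

```text
time_s: 22.45
ee_pos: [435.0, 36.9, 78.8]
ee_rot: [179.9, -0.1, 91.2]
force: [-0.6, 0.1, -0.2]
gripper_width: 0.3
gripper_force: 0.0
```

```bash
python3 -c "
from h import *
c=np.cos(np.radians(55));s=np.sin(np.radians(55))
R=toolR([-s,0,-c],1)
delta([434,37,90],R);delta([434,37,36],R)"
```

```text
t 22.45 pos [435.   36.9  78.8] rot [ 1.799e+02 -1.000e-01  9.120e+01] q [  3.2  12.6 116.7   0.2  50.7   1.9] grip 0.3 F [-0.6  0.1 -0.2]
ROW [-0.002  0.     0.022] [0.002 0.918 0.009]
t 22.45 pos [435.   36.9  78.8] rot [ 1.799e+02 -1.000e-01  9.120e+01] q [  3.2  12.6 116.7   0.2  50.7   1.9] grip 0.3 F [-0.6  0.1 -0.2]
ROW [-0.002  0.    -0.086] [0.002 0.918 0.009]
```

```bash
cat > q.py <<'E'
from h import *
for n in ('wrist','scene'):
  f=wrist() if n=='wrist' else eyes.grab_frame(n)
  W=world(f);hsv=cv2.cvtColor(f['pixels'],cv2.COLOR_RGB2HSV)
  w=(cv2.inRange(hsv,*WOOD)>0)&(W[...,0]<520)&(W[...,0]>350)&(abs(W[...,1]-50)<120)&(W[...,2]>6)&(W[...,2]<80)
  print(n,'all z',np.percentile(W[w][:,2],[2,25,50,75,98]).round(),rect(W[w]))
  m=w&(W[...,2]>38)&(W[...,2]<52); P=W[m]
  h=cv2.convexHull(P[:,:2].astype(np.float32));q=cv2.approxPolyDP(h,6,True)[:,0];print(len(P),q.round().tolist(),P.mean(0).round(1))
E
python3 q.py
```

```text
wrist all z [43. 44. 44. 45. 46.] (array([438.5,  63.6]), array([116.9,  34.4]), 83.5)
3739 [[436.0, 5.0], [452.0, 35.0], [439.0, 120.0], [431.0, 123.0], [418.0, 26.0]] [434.2  72.7  44.3]
scene all z [ 7. 27. 41. 44. 49.] (array([432.8,  51.5]), array([141.6,  38.9]), -83.6)
168 [[450.0, -18.0], [458.0, -17.0], [440.0, 124.0], [429.0, 117.0], [417.0, 22.0]] [438.5  55.8  43.6]
```

Emit:
{"api": "send_rows", "payload": {
  "motion": [
    [0, 0, 0, 0, 0, 0, 0.4],
    [0, 0, 0, 0, 0, 0, 0.4],
    [0, 0, 0, 0, 0, 0, 0.4],
    [0, 0, -0.08, 0, 0, 0, 0.4],
    [0, 0, -0.131, 0, 0, 0, 0.4],
    [0, 0, -0.131, 0, 0, 0, 0.4],
    [0, 0, -0.131, 0, 0, 0, -1],
    [0, 0, -0.131, 0, 0, 0, -1],
    [0, 0, -0.131, 0, 0, 0, -1],
    [0, 0, -0.131, 0, 0, 0, -1],
    [0, 0, -0.131, 0, 0, 0, -1],
    [0, 0, -0.12, 0, 0, 0, -1],
    [0, 0, -0.09, 0, 0, 0, -1],
    [0, 0, -0.05, 0, 0, 0, -1],
    [0, 0, -0.02, 0, 0, 0, -1],
    [0, 0, 0, 0, 0, 0, -1]
  ],
  "squeeze": 40
}}

```text
time_s: 24.55
ee_pos: [434.6, 36.9, 78.0]
ee_rot: [180.0, -0.1, 91.2]
force: [-0.9, 0.1, -1.1]
gripper_width: 36.6
gripper_force: 39.6
```

```bash
python3 -c "
from h import *
c=np.cos(np.radians(52));s=np.sin(np.radians(52))
R=toolR([-s,0,-c],1)
delta([434,37,80],R);delta([434,37,29],R)"
```

```text
t 24.55 pos [434.6  36.9  78. ] rot [ 1.80e+02 -1.00e-01  9.12e+01] q [  3.2  12.6 116.7   0.2  50.6   1.9] grip 36.6 F [-0.9  0.1 -1.1]
ROW [-0.001  0.     0.004] [0.001 0.867 0.008]
t 24.55 pos [434.6  36.9  78. ] rot [ 1.80e+02 -1.00e-01  9.12e+01] q [  3.2  12.6 116.7   0.2  50.6   1.9] grip 36.6 F [-0.9  0.1 -1.1]
ROW [-0.001  0.    -0.098] [0.001 0.867 0.008]
```

Emit:
{"api": "send_rows", "payload": {
  "motion": [
    [0, 0, 0.01, 0, 0.12, 0, -1],
    [0, 0, 0.01, 0, 0.28, 0, -1],
    [0, 0, 0.01, 0, 0.44, 0, -1],
    [0, 0, 0.01, 0, 0.6, 0, -1],
    [0, 0, 0.01, 0, 0.75, 0, -1],
    [0, 0, 0, 0, 0.867, 0.008, -1],
    [0, 0, -0.04, 0, 0.867, 0.008, -1],
    [0, 0, -0.07, 0, 0.867, 0.008, -1],
    [0, 0, -0.085, 0, 0.867, 0.008, -1],
    [0, 0, -0.093, 0, 0.867, 0.008, -1],
    [0, 0, -0.093, 0, 0.867, 0.008, -1]
  ]
}}

```text
time_s: 25.92
ee_pos: [434.5, 36.8, 31.3]
ee_rot: [-128.0, -1.2, 91.1]
force: [0.1, -0.4, -2.1]
gripper_width: 36.4
gripper_force: 39.6
```

Emit:
{"api": "send_rows", "payload": {
  "motion": [
    [0, 0, -0.003, 0, 0, 0, -1],
    [0, 0, -0.003, 0, 0, 0, -1],
    [0, 0, -0.003, 0, 0, 0, -0.07],
    [0, 0, -0.003, 0, 0, 0, -0.07],
    [0.01, 0, 0, 0, 0, 0, -0.07],
    [0.02, 0, 0.004, 0, 0, 0, -0.07],
    [0.03, 0, 0.008, 0, 0, 0, -0.07],
    [0.04, 0, 0.013, 0, 0, 0, -0.07],
    [0.055, 0, 0.02, 0, 0, 0, -0.07],
    [0.075, 0, 0.03, 0, 0, 0, -0.07],
    [0.1, 0, 0.05, 0, 0, 0, -0.07],
    [0.14, 0, 0.1, 0, 0, 0, -0.07],
    [0.14, 0, 0.14, 0, -0.2, 0, 0.2]
  ]
}}

```text
time_s: 27.55
ee_pos: [506.6, 36.7, 95.0]
ee_rot: [-138.5, -1.0, 91.2]
force: [-0.7, -0.4, 0.2]
gripper_width: 49.6
gripper_force: 0.0
```

```bash
cat > q2.py <<'E'
from h import *
delta([440,40,150],tool(90))
for n in ('top','scene'):
  f=eyes.grab_frame(n);W=world(f);hsv=cv2.cvtColor(f['pixels'],cv2.COLOR_RGB2HSV)
  w=(cv2.inRange(hsv,*WOOD)>0)&(W[...,0]<560)&(W[...,0]>350)&(abs(W[...,1]-50)<120)&(W[...,2]>3)&(W[...,2]<80)
  P=W[w]
  if len(P)<30: print(n,len(P)); continue
  co=np.linalg.lstsq(np.c_[P[:,:2],np.ones(len(P))],P[:,2],rcond=None)[0]
  print(n,len(P),rect(P),co.round(3),np.percentile(P[:,2],[2,25,50,75,98]).round())
  for y0 in range(-30,140,20):
    k=P[abs(P[:,1]-y0)<5]
    if len(k)>4: print(y0,'x',k[:,0].min().round(),k[:,0].max().round(),'z',np.percentile(k[:,2],[10,50,90]).round())
E
python3 q2.py
```

```text
t 27.55 pos [506.6  36.7  95. ] rot [-138.5   -1.    91.2] q [  2.   41.3  77.6   1.3 102.6   0.2] grip 49.6 F [-0.7 -0.4  0.2]
ROW [-0.133  0.007  0.11 ] [-0.009 -0.692 -0.026]
top 0
scene 391 (array([458.5,  60.8]), array([130. ,  46.9]), -83.0) [ -0.126  -0.278 101.304] [ 5. 15. 24. 33. 43.]
10 x 445.0 474.0 z [36. 40. 42.]
30 x 439.0 481.0 z [31. 37. 41.]
50 x 436.0 481.0 z [19. 31. 34.]
70 x 434.0 480.0 z [14. 25. 29.]
90 x 431.0 479.0 z [13. 18. 23.]
110 x 433.0 476.0 z [10. 14. 17.]
```

```bash
cat >> h.py <<'E'
def qpose(az,top,up,tilt=15.95):
    a=np.radians(az);t=np.radians(tilt);n=np.array([np.sin(t)*np.cos(a),np.sin(t)*np.sin(a),np.cos(t)])
    return np.array(top)+up*n, toolR(-n,az-90)
E
python3 -c "
from h import *
p,R=qpose(95.5,[460,30,35],100);delta(p,R)"
```

```text
t 27.65 pos [505.6  37.  105.5] rot [-139.2   -1.    91.3] q [2.000e+00 4.020e+01 7.760e+01 1.300e+00 1.029e+02 1.000e-01] grip 54.3 F [-0.3  1.3  1.6]
ROW [-0.097  0.041  0.051] [-0.231 -0.692  0.155]
```

Emit:
{"api": "send_rows", "payload": {
  "motion": [
    [0, 0, 0.05, 0, 0, 0, 0.2],
    [-0.05, 0.04, 0.07, -0.23, -0.69, 0.155, 0.4],
    [-0.097, 0.041, 0.06, -0.23, -0.69, 0.155, 0.5],
    [-0.097, 0.041, 0.06, -0.23, -0.69, 0.155, 0.5],
    [-0.097, 0.041, 0.06, -0.23, -0.69, 0.155, 0.5],
    [-0.097, 0.041, 0.06, -0.23, -0.69, 0.155, 0.5],
    [-0.097, 0.041, 0.06, -0.23, -0.69, 0.155, 0.5],
    [-0.097, 0.041, 0.06, -0.23, -0.69, 0.155, 0.5]
  ]
}}

```text
time_s: 28.65
ee_pos: [457.6, 57.2, 130.7]
ee_rot: [-179.4, 15.9, 95.4]
force: [0.1, -0.1, 0.6]
gripper_width: 68.4
gripper_force: 0.0
```

```bash
python3 q2.py; python3 -c "
from h import *
f=wrist();W=world(f);hsv=cv2.cvtColor(f['pixels'],cv2.COLOR_RGB2HSV)
w=(cv2.inRange(hsv,(8,40,60),(25,255,255))>0)&(abs(W[...,0]-455)<50)&(abs(W[...,1]-40)<110)&(W[...,2]>2)&(W[...,2]<60)
for y0 in range(-40,130,6):
    k=W[w&(abs(W[...,1]-y0)<1.5)]
    if len(k)>4: print(y0,'x',np.percentile(k[:,0],[1,99]).round(1),'z',np.percentile(k[:,2],[10,50,90]).round(1))
cv2.imwrite('pics/w4.png',f['pixels'][:,:,::-1])"
```

```text
t 28.65 pos [457.6  57.2 130.7] rot [-179.4   15.9   95.4] q [ 17.5  13.5 108.6 -17.3  63.   20.7] grip 68.4 F [ 0.1 -0.1  0.6]
ROW [-0.035 -0.034  0.039] [ 0.265  0.002 -0.088]
top 329 (array([459.8,  26.1]), array([88.9, 43. ]), -83.9) [ 2.8000e-02 -1.7900e-01  2.8341e+01] [24. 32. 38. 43. 49.]
-10 x 442.0 484.0 z [34. 45. 50.]
10 x 440.0 483.0 z [39. 42. 46.]
30 x 440.0 480.0 z [34. 36. 39.]
50 x 438.0 478.0 z [28. 30. 33.]
70 x 435.0 476.0 z [23. 25. 27.]
scene 387 (array([458.4,  52.1]), array([149. ,  48.9]), -83.9) [-7.6000e-02 -2.4800e-01  7.6961e+01] [ 6. 17. 27. 39. 50.]
-10 x 440.0 488.0 z [ 7. 42. 49.]
10 x 441.0 485.0 z [32. 42. 46.]
30 x 441.0 483.0 z [33. 38. 42.]
50 x 437.0 483.0 z [28. 32. 37.]
70 x 436.0 477.0 z [22. 26. 29.]
90 x 433.0 476.0 z [15. 20. 25.]
110 x 432.0 476.0 z [10. 14. 19.]
-10 x [443.5 461. ] z [47.2 48.  48.6]
-4 x [439.6 486.6] z [46.1 46.9 48.1]
2 x [442.7 486. ] z [44.2 45.1 45.9]
8 x [442.3 485.3] z [42.3 43.2 44.4]
14 x [441.7 484.5] z [40.8 41.7 43. ]
20 x [440.3 483.7] z [39.4 40.4 41.5]
26 x [440.3 483.1] z [37.6 38.7 39.9]
32 x [439.4 482.3] z [35.9 37.  38. ]
38 x [438.9 481.6] z [34.2 35.3 36.3]
44 x [438.4 481.5] z [32.5 33.6 34.7]
50 x [438.  481.2] z [31.  31.9 32.8]
56 x [436.9 480.4] z [28.9 30.  31.1]
62 x [436.1 479.9] z [27.4 28.4 29.5]
68 x [435.6 479. ] z [25.5 26.7 27.7]
74 x [435.1 478.3] z [23.8 24.9 26. ]
80 x [434.7 477.7] z [22.1 23.1 24.3]
86 x [434.3 476.9] z [20.5 21.6 22.5]
92 x [433.7 476.3] z [18.9 19.9 21. ]
98 x [432.3 475.6] z [16.1 17.6 18.6]
104 x [431.7 475.8] z [14.5 15.7 17.2]
110 x [431.3 475.1] z [13.1 14.2 15.1]
116 x [430.8 474.4] z [11.1 12.3 13.4]
122 x [430.5 473.7] z [ 9.4 10.3 11.9]
128 x [460.3 472.8] z [ 9.3 10.2 11.1]
```

View pics/w4.png

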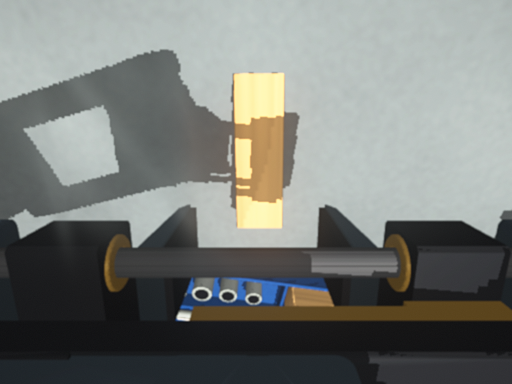

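```bash
python3 -c "
from h import *
f=eyes.grab_frame('top');W=world(f);hsv=cv2.cvtColor(f['pixels'],cv2.COLOR_RGB2HSV)
for u in (262,266,270,274,278,282): print(u,[ (tuple(W[v,u].round().astype(int).tolist()),int(hsv[v,u,0]),int(hsv[v,u,1])) for v in (217,)])
for y0 in range(-32,8,3):
  k=(abs(W[...,1]-y0)<1.5)&(abs(W[...,0]-462)<12); print(y0,W[k][:,2].round().tolist(),hsv[k][:,1].tolist())
p,R=qpose(95.5,[461,36,36],0);delta(p,R)
"
```

```text
262 [((459, 33, 33), 17, 122)]
266 [((459, 21, 37), 17, 123)]
270 [((458, 9, 41), 23, 108)]
274 [((458, -3, 43), 23, 106)]
278 [((458, -16, 30), 18, 129)]
282 [((460, -30, -2), 79, 18)]
-32 [0.0, -1.0, -1.0, -3.0, -0.0] [24, 17, 15, 10, 16]
-29 [-1.0, 5.0, 3.0, -1.0, -2.0, -0.0, 3.0, 3.0] [15, 23, 13, 19, 18, 15, 8, 17]
-26 [1.0, 4.0, -1.0, 0.0, -1.0, -0.0, -4.0, 3.0] [21, 18, 19, 19, 19, 19, 20, 21]
-23 [-4.0, 1.0, 0.0, -2.0, 4.0, 2.0, 11.0, 6.0] [13, 15, 11, 9, 11, 17, 38, 34]
-20 [8.0, 13.0, 11.0, 17.0, 16.0, 22.0, 19.0] [64, 62, 104, 101, 107, 130, 139]
-17 [25.0, 27.0, 19.0, 27.0, 30.0, 27.0, 35.0] [135, 129, 134, 133, 129, 126, 130]
-14 [35.0, 36.0, 34.0, 33.0, 38.0, 43.0] [130, 126, 131, 128, 123, 124]
-11 [43.0, 45.0, 42.0, 44.0, 45.0, 47.0] [128, 111, 112, 110, 126, 129]
-8 [48.0, 43.0, 48.0, 51.0, 45.0, 47.0] [118, 102, 108, 106, 110, 115]
-5 [48.0, 49.0, 45.0, 47.0, 44.0, 40.0, 47.0] [110, 109, 107, 104, 107, 102, 105]
-2 [43.0, 44.0, 48.0, 44.0, 47.0, 47.0, 43.0, 43.0, 45.0] [111, 109, 108, 102, 110, 106, 106, 108, 111]
1 [47.0, 45.0, 48.0, 47.0, 45.0, 41.0] [103, 108, 107, 104, 107, 108]
4 [43.0, 47.0, 44.0, 44.0, 44.0, 47.0, 44.0, 46.0, 39.0] [119, 110, 109, 102, 106, 104, 108, 108, 109]
7 [42.0, 40.0, 45.0, 45.0, 42.0, 42.0, 46.0] [107, 104, 103, 114, 103, 108, 110]
t 28.85 pos [456.8  57.  130.4] rot [-179.3   15.9   95.4] q [ 17.5  13.4 108.7 -17.3  63.   20.8] grip 68.4 F [ 0.6 -0.1  0.1]
ROW [ 0.008 -0.042 -0.189] [ 0.    -0.01   0.004]
```

Q is upside down: its heel face leans inward from y=-9 at the top to y=-23 at the bench, and the flat sole faces up. I'll grip the sides square to the sole.

```bash
python3 -c "
from h import *
for u in (40,-27): p,R=qpose(95.6,[460.6,34.5,35.4],u);delta(p,R);print(p)
"
```

```text
t 28.85 pos [456.8  57.  130.4] rot [-179.3   15.9   95.4] q [ 17.5  13.4 108.7 -17.3  63.   20.8] grip 68.4 F [ 0.6 -0.1  0.1]
ROW [ 0.006 -0.023 -0.113] [ 0.    -0.01   0.006]
[459.52737504  45.43947556  73.86007475]
t 28.85 pos [456.8  57.  130.4] rot [-179.3   15.9   95.4] q [ 17.5  13.4 108.7 -17.3  63.   20.8] grip 68.4 F [ 0.6 -0.1  0.1]
ROW [ 0.009 -0.06  -0.242] [ 0.    -0.01   0.006]
[461.32402185  27.11585399   9.43944954]
```

Emit:
{"api": "send_rows", "payload": {
  "motion": [
    [0.006, -0.023, -0.08, 0, -0.01, 0.004, 0.5],
    [0.006, -0.023, -0.113, 0, -0.01, 0.004, 0.5],
    [0.007, -0.042, -0.18, 0, -0.01, 0.004, 0.5],
    [0.009, -0.06, -0.242, 0, -0.01, 0.004, 0.5],
    [0.009, -0.06, -0.242, 0, -0.01, 0.004, 0.5],
    [0.009, -0.06, -0.242, 0, -0.01, 0.004, -1],
    [0.009, -0.06, -0.242, 0, -0.01, 0.004, -1],
    [0.009, -0.06, -0.242, 0, -0.01, 0.004, -1],
    [0.009, -0.06, -0.242, 0, -0.01, 0.004, -1],
    [0.009, -0.06, -0.242, 0, -0.01, 0.004, -1],
    [0.009, -0.06, -0.235, 0, -0.01, 0.004, -1],
    [0.009, -0.06, -0.21, 0, -0.01, 0.004, -1],
    [0.009, -0.06, -0.17, 0, -0.01, 0.004, -1],
    [0.009, -0.06, -0.12, 0, -0.01, 0.004, -1],
    [0.009, -0.06, -0.06, 0, -0.01, 0.004, -1],
    [0.009, -0.06, -0.04, 0, -0.01, 0.004, -1]
  ],
  "squeeze": 55
}}

```text
time_s: 30.85
ee_pos: [461.4, 27.6, 112.7]
ee_rot: [179.8, 15.9, 95.5]
force: [0.8, 0.4, -0.6]
gripper_width: 43.1
gripper_force: 55.0
```

```bash
python3 -c "
from h import *
# Q heel at far end: bay lx=+70; grasp s=46 from heel -> lx=+24
p=wpt((581.8,-143.7),-4.5,24,130);delta(p,tool(175.5));print(p)
f=wrist();W=world(f);hsv=cv2.cvtColor(f['pixels'],cv2.COLOR_RGB2HSV)
w=(cv2.inRange(hsv,(8,40,60),(25,255,255))>0)&(abs(W[...,0]-460)<50)&(W[...,1]>-60)&(W[...,1]<130)&(W[...,2]>60)&(W[...,2]<180)
for y0 in range(-40,150,12):
    k=W[w&(abs(W[...,1]-y0)<1.5)]
    if len(k)>4: print(y0,'x',np.percentile(k[:,0],[1,99]).round(1),'z',np.percentile(k[:,2],[10,50,90]).round(1))
print(np.percentile(W[w][:,1],[.2,99.8]))
"
```

```text
t 30.85 pos [461.4  27.6 112.7] rot [179.8  15.9  95.5] q [ 14.   13.7 111.3 -18.6  58.5  18.8] grip 43.1 F [ 0.8  0.4 -0.6]
ROW [ 0.289 -0.346  0.035] [0.199 0.208 1.324]
[np.float64(605.726016009595), np.float64(-145.58301829746827), 130]
-4 x [444.1 486.5] z [148.1 148.9 149.9]
8 x [442.3 485.9] z [144.9 145.7 146.8]
32 x [439.9 483.4] z [137.8 138.8 139.8]
44 x [438.6 482.2] z [134.4 135.4 136.4]
56 x [434.3 480.7] z [131.  132.1 133. ]
68 x [436.4 479.5] z [127.5 128.5 129.6]
80 x [435.3 478.4] z [124.  125.1 126.2]
92 x [434.  477.3] z [120.4 121.4 122.4]
104 x [432.8 476.2] z [117.  118.1 119.1]
116 x [431.5 475. ] z [113.5 114.5 115.5]
128 x [461.  473.6] z [111.4 112.1 113. ]
[ -6.23410339 126.55901572]
```

Emit:
{"api": "send_rows", "payload": {
  "motion": [
    [0.01, -0.01, 0.03, 0, 0, 0.03, -1],
    [0.03, -0.04, 0.05, 0.01, 0.01, 0.1, -1],
    [0.06, -0.08, 0.06, 0.03, 0.03, 0.2, -1],
    [0.1, -0.12, 0.06, 0.04, 0.05, 0.3, -1],
    [0.13, -0.16, 0.06, 0.06, 0.06, 0.4, -1],
    [0.17, -0.2, 0.06, 0.07, 0.08, 0.5, -1],
    [0.2, -0.24, 0.06, 0.09, 0.09, 0.6, -1],
    [0.23, -0.28, 0.06, 0.11, 0.11, 0.7, -1],
    [0.26, -0.31, 0.06, 0.12, 0.13, 0.8, -1],
    [0.28, -0.33, 0.06, 0.13, 0.14, 0.88, -1],
    [0.289, -0.345, 0.06, 0.139, 0.146, 0.927, -1],
    [0.289, -0.345, 0.06, 0.139, 0.146, 0.927, -1]
  ]
}}

```text
time_s: 32.4
ee_pos: [604.4, -145.7, 139.2]
ee_rot: [-177.4, 4.5, 151.7]
force: [-0.9, 0.8, -1.7]
gripper_width: 43.3
gripper_force: 55.0
```

```bash
python3 -c "
from h import *
delta([606,-145.1,100],tool(175.4))
"
```

```text
t 32.4 pos [ 604.4 -145.7  139.2] rot [-177.4    4.5  151.7] q [-12.5  22.7  91.3  -4.2  62.5 -72.3] grip 43.3 F [-0.9  0.8 -1.7]
ROW [ 0.003  0.001 -0.078] [0.063 0.059 0.396]
```

Emit:
{"api": "send_rows", "payload": {
  "motion": [
    [0.002, 0, 0, 0.02, 0.02, 0.13, -1],
    [0.003, 0.001, -0.01, 0.04, 0.04, 0.26, -1],
    [0.003, 0.001, -0.03, 0.063, 0.059, 0.396, -1],
    [0.003, 0.001, -0.06, 0.063, 0.059, 0.396, -1],
    [0.003, 0.001, -0.078, 0.063, 0.059, 0.396, -1],
    [0.003, 0.001, -0.078, 0.063, 0.059, 0.396, -1],
    [0.003, 0.001, -0.078, 0.063, 0.059, 0.396, -1]
  ]
}}

```text
time_s: 33.28
ee_pos: [606.7, -144.5, 102.1]
ee_rot: [180.0, 0.2, 175.5]
force: [-0.5, -0.3, -1.2]
gripper_width: 43.1
gripper_force: 55.0
```

```bash
cat > m.py <<'E'
from h import *
delta([606,-145.1,37],tool(175.4))
f=wrist();W=world(f);hsv=cv2.cvtColor(f['pixels'],cv2.COLOR_RGB2HSV)
w=(cv2.inRange(hsv,(8,40,60),(25,255,255))>0)&(abs(W[...,0]-575)<90)&(W[...,1]>-190)&(W[...,1]<-90)&(W[...,2]>25)&(W[...,2]<160)
for x0 in range(496,600,8):
    k=W[w&(abs(W[...,0]-x0)<1.5)]
    if len(k)>4: print(x0,'y',np.percentile(k[:,1],[1,99]).round(1),'z',np.percentile(k[:,2],[10,50,90]).round(1))
E
python3 m.py
```

```text
t 33.275 pos [ 606.7 -144.5  102.1] rot [180.    0.2 175.5] q [ -14.5   26.3   90.8    0.1   62.7 -100. ] grip 43.1 F [-0.5 -0.3 -1.2]
ROW [-0.001 -0.001 -0.13 ] [-0.     0.004 -0.001]
512 y [-157.9 -136.9] z [126.7 127.6 128.6]
520 y [-158.4 -115.1] z [126.9 127.8 128.8]
528 y [-159.  -115.4] z [126.9 127.7 128.6]
536 y [-159.7 -116.3] z [127.  127.8 128.7]
544 y [-160.  -116.7] z [127.2 127.9 128.6]
552 y [-160.9 -117.7] z [126.9 127.8 128.7]
560 y [-160.9 -118. ] z [127.2 128.  128.7]
568 y [-161.9 -119.1] z [127.2 128.  128.8]
576 y [-162.4 -119.2] z [127.2 128.  128.8]
584 y [-163.4 -120.1] z [127.2 128.1 128.8]
592 y [-163.7 -117.3] z [127.4 128.3 145.6]
```

Q hangs level and matches P lengthwise to about 0.5 mm, but sits about 1.7 mm toward +y. I'll correct that while lowering to contact.

Emit:
{"api": "send_rows", "payload": {
  "motion": [
    [0, -0.003, -0.04, 0, 0.004, 0, -1],
    [0, -0.003, -0.07, 0, 0.004, 0, -1],
    [0, -0.003, -0.095, 0, 0.004, 0, -1],
    [0, -0.003, -0.113, 0, 0.004, 0, -1],
    [0, -0.003, -0.122, 0, 0.004, 0, -1],
    [0, -0.003, -0.126, 0, 0.004, 0, -1],
    [0, -0.003, -0.128, 0, 0.004, 0, -1],
    [0, -0.003, -0.128, 0, 0.004, 0, -1]
  ]
}}

```text
time_s: 34.33
ee_pos: [606.7, -146.2, 38.1]
ee_rot: [180.0, -0.0, 175.5]
force: [-0.1, -0.7, -2.0]
gripper_width: 43.5
gripper_force: 55.0
```

```bash
python3 m.py
```

```text
t 34.325 pos [ 606.7 -146.2   38.1] rot [180.   -0.  175.5] q [ -14.6   30.    94.8    0.    55.2 -100.1] grip 43.5 F [-0.1 -0.7 -2. ]
ROW [-0.001  0.002 -0.002] [-0.    -0.    -0.002]
512 y [-159.7 -138.6] z [63.3 64.1 65. ]
520 y [-160.2 -116.9] z [63.3 64.2 65.1]
528 y [-160.8 -117.3] z [63.4 64.2 65. ]
536 y [-161.5 -118.1] z [63.3 64.1 64.9]
544 y [-161.7 -118.3] z [63.2 64.2 65. ]
552 y [-162.7 -119.2] z [63.3 64.1 65. ]
560 y [-162.8 -120.3] z [63.3 64.2 65. ]
568 y [-167.3 -121.1] z [ 63.4  64.3 152.6]
576 y [-167.5 -117.8] z [ 64.2 154.2 155.8]
584 y [-168.2 -118.2] z [ 63.5  64.5 154.5]
592 y [-165.6 -118.8] z [63.5 64.8 99.8]
```

Emit:
{"api": "send_rows", "payload": {
  "motion": [
    [0, 0, -0.001, 0, 0, 0, -1],
    [0, 0, -0.002, 0, 0, 0, -1],
    [0, 0, -0.002, 0, 0, 0, -1]
  ]
}}

```text
time_s: 34.75
ee_pos: [606.7, -146.2, 37.3]
ee_rot: [180.0, -0.0, 175.5]
force: [-1.1, -0.3, 2.0]
gripper_width: 42.9
gripper_force: 55.0
```

Contact: the vertical force rose from -2.0 to +2.0 N. Releasing and retreating straight up.

Emit:
{"api": "send_rows", "payload": {
  "motion": [
    [0, 0, 0, 0, 0, 0, 0],
    [0, 0, 0, 0, 0, 0, 0.2],
    [0, 0, 0, 0, 0, 0, 0.4],
    [0, 0, 0, 0, 0, 0, 0.4],
    [0, 0, 0.03, 0, 0, 0, 0.4],
    [0, 0, 0.1, 0, 0, 0, 0.4],
    [0, 0, 0.2, 0, 0, 0, 0.4],
    [-0.2, 0.2, 0.3, 0, 0, 0, 0.4],
    [-0.3, 0.4, 0.3, 0, 0, 0, 0.4],
    [-0.3, 0.4, 0.3, 0, 0, 0, 0.4],
    [-0.3, 0.4, 0.3, 0, 0, 0, 0.4],
    [-0.3, 0.4, 0.3, 0, 0, 0, 0.4],
    [-0.3, 0.4, 0.3, 0, 0, 0, 0.4]
  ]
}}

```text
time_s: 36.38
ee_pos: [457.1, 53.8, 187.7]
ee_rot: [180.0, 0.1, 175.6]
force: [0.4, 0.0, 0.4]
gripper_width: 63.8
gripper_force: 0.0
```

```bash
python3 -c "
from h import *
print(env.state()['time_s'])
t=eyes.grab_frame('top');s=eyes.grab_frame('scene')
for f in (t,s): woods(f,8)
W=world(t);hsv=cv2.cvtColor(t['pixels'],cv2.COLOR_RGB2HSV)
w=(cv2.inRange(hsv,*WOOD)>0)&(abs(W[...,0]-580)<90)&(abs(W[...,1]+143)<40)&(W[...,2]>50)
P=W[w];print(rect(P),np.percentile(P[:,2],[2,50,98]),np.linalg.lstsq(np.c_[P[:,:2],np.ones(len(P))],P[:,2],rcond=None)[0])
a=cv2.resize(t['pixels'][140:280,270:390,::-1],(343,400),interpolation=2);b=cv2.resize(s['pixels'][110:220,150:260,::-1],(400,400),interpolation=2)
cv2.imwrite('pics/end.png',np.hstack([a,b]))"
```

```text
36.375
[319. 176.] 690 (array([ 581.5, -144.6]), array([139.9,  44. ]), -3.8) z [46. 62. 68.] grad [-7.0000e-03 -9.7000e-02  5.2041e+01]
[199. 178.] 453 (array([ 582. , -156.6]), array([142.6,  76.2]), -5.2) z [30. 62. 68.] grad [-4.7000e-02  3.0000e-03  8.8138e+01]
(array([ 581.5, -144.6]), array([139.9,  44. ]), -3.8) [54.48224435 62.50865189 67.78404548] [-6.43627908e-04 -2.57908545e-02  5.90076897e+01]
```

View pics/end.png

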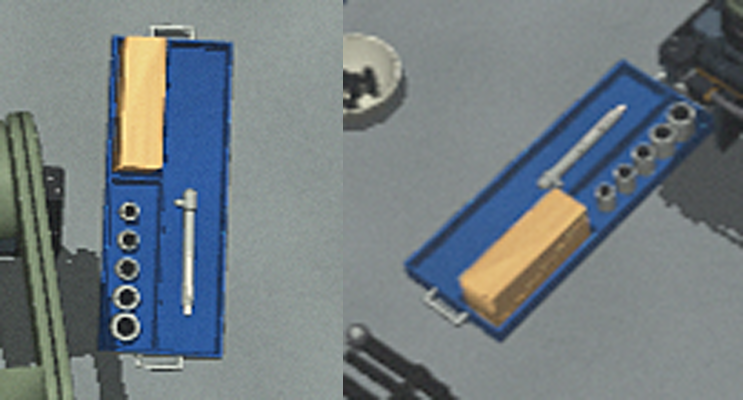

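The final pictures show one level block in the bay, at (140,105) in the top view and (525,250) in the scene view. Its footprint is 139.9 × 44.0 mm and its top is at about 62.5 mm; the gauge is undisturbed and the robot is clear.

```bash
python3 -c "
from workcell import env
print(env.job_done())"
```

```text
the job is handed in; nothing more can be done
None
```

The two beech wedges are packed in the tray bay as one level block (139.9 × 44.0 mm, top about 62.5 mm above the bench), released and handed in at about 36 s; on the way one wedge slipped from the grip onto the other, and I recovered it.

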